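# Chuck the amber roundel for rim engraving

### The job

Get the amber glass roundel ready for rim engraving: slide it (do not lift it or let it tip) off the white loading shelf, over the small step down onto the chuck face, and leave it centred between the two open brass jaws. Let go of it, then turn the chuck sleeve clockwise by its red handle pin until both jaws grip the glass firmly and stay that way, and let go of the pin. Leave the blue roundel and everything else on the bench where it is.

Things in the scene. Friction and masses are not known exactly. Their poses are not given: they have to be found in the camera images.
- fixture: Fixed fixture on a green base plate 190 x 360 mm, 12 mm thick, its place and yaw (within 0.3 rad) varying. Origin: on the vertical chuck axis, at the bench top. z is up, +y points from the chuck to the loading shelf, x is the line along which the jaws move.
- chuck_seat (a point): Point on the chuck axis at the top of the aluminium chuck face, 57.5 mm above the bench. The face is round, radius 46 mm, with a straight tongue towards the shelf (x within 42 mm of the axis, out to y = 52 mm). A centred roundel stands with its underside here, its centre 12 mm above.
- shelf_edge (a point): Middle of the upper edge of the white loading shelf next to the chuck, 60 mm above the bench, 56 mm in fixture y from the chuck axis. The shelf runs 90 mm to either side in x and 204 mm on in +y. Between shelf and chuck face are a 4 mm gap and a 2.5 mm step down.
- amber_center (a point): Centre (half-way up) of the loose amber glass roundel, an upright solid disc 50 mm in diameter and 24 mm high, about 0.12 kg, standing flat on the white shelf.
- blue_center (a point): Centre (half-way up) of the blue glass roundel, same size, beside the amber one on the shelf, centres 70 to 105 mm apart; which one is on which side varies. To be left alone.
- sleeve (a joint): Angle (rad) of the steel chuck sleeve, a knurled ring of radius 58 mm under the chuck face. 0 is fully open; it grows clockwise seen from above, closing both jaws by 8 mm per rad each. Starts at 0 to 0.3; jaws meet a centred roundel at about 1.5; end stop at 1.75; 0.1 past first contact grips well. Stiff (0.35 N m friction, more once gripping); stays where it is left.
- handle_pin (a point): Grip point of the red upright handle pin on the sleeve's arm: diameter 14 mm, 90 mm from the chuck axis, on the side away from the shelf. The point is on the pin's centre line, 87 mm above the bench; pin top 105 mm, arm top 37 mm. In the fixture's xy plane the pin is at azimuth -pi/4 minus the sleeve angle (from x, counter-clockwise positive).
- jaw_far: Brass jaw with a shallow V face on the fixture's +x side, 32 mm wide in y, standing 17 mm above the chuck face (top about 75 mm above the bench). Slides in x. At sleeve angle 0 the tips of its V are 32.5 mm from the chuck axis, less 8 mm per rad. Its frame's origin has no special place on the jaw.
- jaw_near: The like jaw on the fixture's -x side, the mirror image of the other, coupled to the same sleeve.
- tin: Small white tin, 38 mm in diameter, 28 mm high, at the shelf's far end (larger y). Origin at the centre of its underside. Bystander.
- cutter: Blue and brass glass cutter lying on the green mat, about 140 mm long. Bystander.
- tray: Black open plastic tray 130 x 190 mm, 45 mm high. Bystander.
- jar: Glass jar with a red lid, 52 mm in diameter, 75 mm high, to the right of the fixture, nearer the robot. Bystander.
- brush: Hand brush lying beyond the fixture. Bystander.
- pliers_block: Small wooden block 50 x 90 x 35 mm, left of the fixture. Bystander.
Things that resemble listed ones, but are neither listed nor needed, are in the scene too. Of the things like the part that bears amber_center, leave any that is black, green or turquoise; of the rest the larger one is meant.

How it is judged:
By the outcome, as a careful person would: the job done as asked, in the order asked, and still so for the second after the job is handed in, with the robot touching nothing.
It also fails if it takes over 54 s, if anything falls off the work surface, if the arm or the gripper's body presses on something with over 40 N, if the wrist force passes 120 N, or if a joint passes its speed limit or range.

### The arm

A 6-joint arm with a two-finger parallel gripper is mounted at the origin on the work surface. World frame = base frame: x ahead of the robot, y to its left, z up, the work surface at z = 0. Lengths are in m, angles in rad, forces in N, time in s.
With the tool pointing down it reaches from about 0.35 to 0.775 m from the base axis. Payload 5.5 kg.
Tool frame: the origin (TCP) lies midway between the tips of the shut fingers; the grasp point (between the pads) lies 19 mm behind it; z points along the fingers, y is the direction in which the jaws open and shut (so a half turn about z gives the same grasp; the last joint's range is limited). The gripper opens to 85 mm and grips with 20 to 120 N. Pads are 22 mm wide; open, the fingers measure 114 mm over their backs; the gripper's body (76 mm by 85 mm) begins 54 mm behind the grasp point. The pads swing forward as they close: fully open they stand 13 mm farther back than shut.
Start: joints at [1.079, 0.313, 0.046, 1.304, 0, 1.431], TCP at [0.198, 0.54, 0.231] pointing down, gripper open.
Joint ranges: [-2.76, 2.76], [-0.86, 1.69], [-1.03, 1.26], [-2.2, 2.34], [-1.47, 1.5], [-3.14, 3.14]. Speed limits (rad/s): [2.57, 2.57, 3.14, 3.14, 3.14, 3.14].

### API

Orientations are given as a unit quaternion [w, x, y, z].
In Python, from workcell import env gives the robot as it stands.
- The arm moves only by the shell command python3 -m pendant 'ROWS' [FORCE]. ROWS is JSON, a list of rows, each a list of 3 entries, a list of its own where there are three numbers: the shift along the tool's x, y, z each as a share of 20 mm, from -1 to 1, then the turn about the tool's z as a share of 6 degrees, from -1 to 1, then the closure, from -1 (fully open) to 1 (shut). In form: [[[tx, ty, tz], turn, claw], ...]. A call has 1 to 12 rows; each row shifts and turns the commanded pose from where the row before left it, along the tool's axes as they then stand; what a row does not reach is not made up. A row lasts 1/8 s, in which the tool goes at most 62.5 mm and 10.7 degrees, less where a joint would pass 70% of its speed; a pose out of reach is approached as far as the arm can. A call with a number of a shift or a turn outside -1 to 1 is refused whole. A call with a gripper value outside its range is refused whole. The fingers move at their own pace and stop on an object; FORCE is the grip in N (left out, the last holds). Time passes only in rows, so rows that do not move let the fingers close. It gives the time, the measured TCP pose, the force and the opening at its end, in the units of the state.
- env.get_state(): the state, without advancing time (a new reading comes with each control period).
- env.read_camera(name): name is "scene" or "side" or "wrist"; returns a dict with "color" (384x512x3 uint8, blue, green, red), "mtx" (3x3 intrinsics, pixels), "view" (4x4, takes a point from world to camera coordinates). Camera axes: x right, y down, z forward; pixel columns grow to the right and rows downward; lengths in m; the calibration is good to about 2 mm. The wrist camera is an equidistant fisheye: a pixel r from the principal point sees the ray r / f radians off the axis. A picture is of the moment at which its call begins. There is no depth.
- env.hand_in(): hands the job in, once; it reports no verdict.
Trained networks look in the newest picture that a camera, given by its name, has taken for a name from the list of things; names that differ only in an ending like _2 or _b are one class to them, and where a whole thing is asked for, a point or a joint stands for the part that bears it (a point fixed in the world has none). Each returns a list of dicts, best first, with "p" (0 to 1); they miss things now and then, are a little off and sometimes report something else, mostly with a low value. They report only what shows in the picture. A call takes as long as a camera call. They do not tell look-alikes from the thing itself.
- env.boxes_of(camera, thing): "location" ([column, row] in pixels, amid what is visible of it).
- env.cut_out(camera, thing): "region" (384x512 bool, what is visible of it) and "location" ([column, row] in pixels, amid what is visible of it).
The state is a dict: "clock": time; "joint_pos": joint angles; "qvel": joint speeds; "tau": joint torques, N m; "tcp_pos": TCP position; "orientation": TCP orientation; "wrist_force": force on the tool from outside, world axes, zero at the start; "ft_torque": the same for the moment, N m; "finger_gap": finger opening in m.
Only numpy, scipy, OpenCV 4.12 (cv2) and the standard library are available. Lean on these libraries where they do the work, as an engineer would, in place of code of your own. Each camera call takes 0.05 s, during which the arm holds its last target.

## Working session

There is one attempt and no reset: what is moved stays moved. The work goes in short steps, Python scripts to look and compute and a shell command to move; the robot and the scene stay as the last step left them, time stands still between calls to the robot, and variables do not carry over. Pictures are saved under pics/ and viewed, and the job is handed in when it is done.

```bash
ls; mkdir -p pics; python3 - <<'E'
from workcell import env
import cv2,json,numpy as np
s=env.get_state();print({k:np.round(v,3).tolist() for k,v in s.items()})
for c in ["scene","side","wrist"]:
    r=env.read_camera(c);cv2.imwrite(f"pics/{c}0.png",r["color"]);print(c,r["mtx"].tolist(),np.round(r["view"],3).tolist())
    for t in ["amber_center","blue_center","handle_pin","sleeve","jaw_far","jaw_near","fixture","tin"]:
        print(t,[(np.round(d["location"],1).tolist(),round(d["p"],2)) for d in env.boxes_of(c,t)][:5])
E
```

```text
pics
{'clock': 0.0, 'joint_pos': [1.079, 0.314, 0.045, 1.304, 0.0, 1.431], 'qvel': [-0.001, -0.0, 0.001, 0.001, -0.0, -0.0], 'tau': [-0.001, -48.062, 29.853, 0.019, -0.0, -0.0], 'tcp_pos': [0.198, 0.539, 0.23], 'orientation': [-0.0, 0.175, 0.985, -0.001], 'wrist_force': [0.105, 0.283, -0.006], 'ft_torque': [-0.004, -0.043, -0.005], 'finger_gap': 0.086}
scene [[439.8473555945483, 0.0, 258.0919595638698], [0.0, 439.8473555945483, 191.51815310484244], [0.0, 0.0, 1.0]] [[0.485, 0.874, -0.011, -0.327], [0.661, -0.375, -0.65, -0.32], [-0.573, 0.308, -0.76, 1.961], [0.0, 0.0, 0.0, 1.0]]
amber_center [([305.6, 209.1], 0.67), ([264.5, 227.0], 0.65), ([256.1, 189.3], 0.52), ([287.9, 220.5], 0.43)]
blue_center [([253.1, 177.5], 0.7)]
handle_pin [([213.9, 213.4], 0.86)]
sleeve [([208.5, 209.3], 0.75), ([240.0, 198.5], 0.68)]
jaw_far [([228.5, 203.1], 0.64), ([242.6, 198.1], 0.49), ([321.6, 146.0], 0.21)]
jaw_near [([139.3, 203.2], 0.74), ([215.3, 187.1], 0.42)]
fixture [([242.6, 198.6], 0.93)]
tin [([350.7, 172.6], 0.71), ([213.1, 212.5], 0.59), ([276.9, 168.5], 0.4), ([214.4, 185.7], 0.27)]
sid
[... 249 characters left out ...]
254.8, 183.4], 0.74), ([296.4, 202.9], 0.67), ([185.5, 215.9], 0.67), ([285.1, 171.0], 0.6)]
blue_center [([226.1, 182.0], 0.75), ([255.2, 135.7], 0.46)]
handle_pin [([247.3, 231.5], 0.77)]
sleeve [([245.7, 233.4], 0.87)]
jaw_far [([254.4, 213.1], 0.59)]
jaw_near [([223.5, 211.6], 0.43)]
fixture [([239.5, 213.2], 0.86)]
tin [([231.6, 160.1], 0.69)]
wrist [[297.3186396354542, 0.0, 254.58057080236117], [0.0, 297.3186396354542, 193.87107497170467], [0.0, 0.0, 1.0]] [[0.344, 0.939, 0.001, -0.574], [0.901, -0.33, 0.281, -0.036], [0.264, -0.096, -0.96, 0.379], [0.0, 0.0, 0.0, 1.0]]
amber_center []
blue_center []
handle_pin []
sleeve []
jaw_far []
jaw_near []
fixture [([103.3, 366.7], 0.57)]
tin []
```

```bash
python3 - <<'E'
import cv2
a=cv2.imread("pics/scene0.png");b=cv2.imread("pics/side0.png");
cv2.imwrite("pics/sceneC.png",cv2.resize(a[110:290,130:370],None,fx=3.3,fy=3.3,interpolation=2))
cv2.imwrite("pics/sideC.png",cv2.resize(b[110:290,130:370],None,fx=3.3,fy=3.3,interpolation=2))
E
```

```text
(no output)
```

View pics/scene0.png

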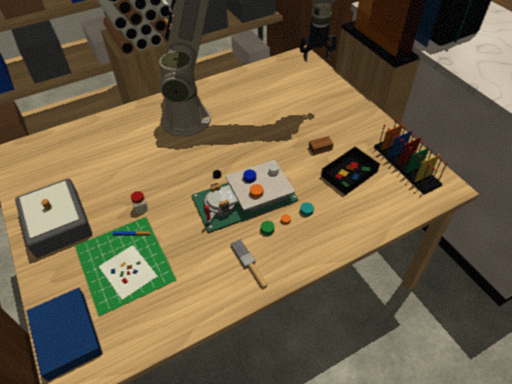

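View pics/sceneC.png

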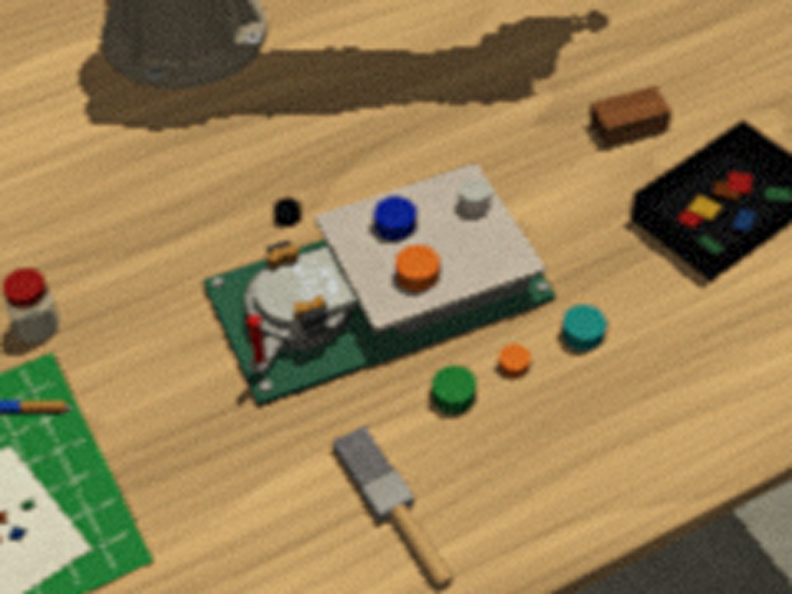

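View pics/sideC.png

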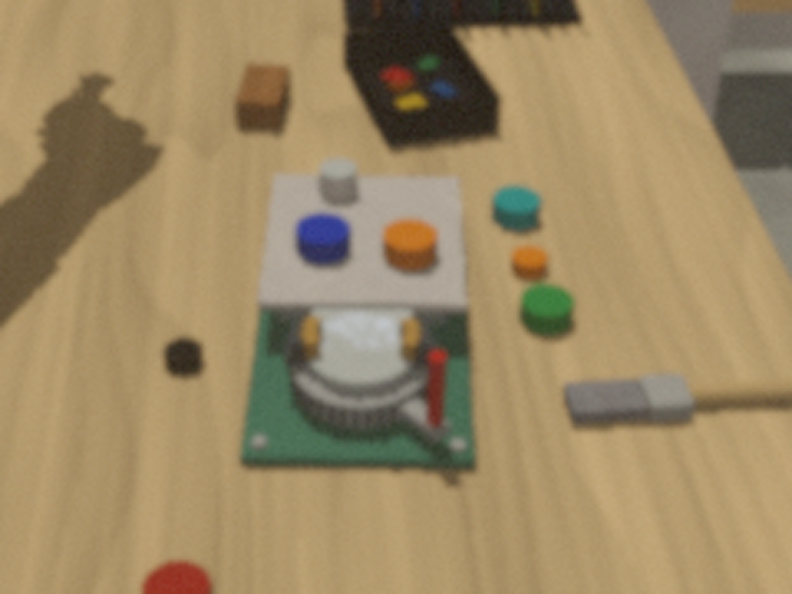

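View pics/side0.png

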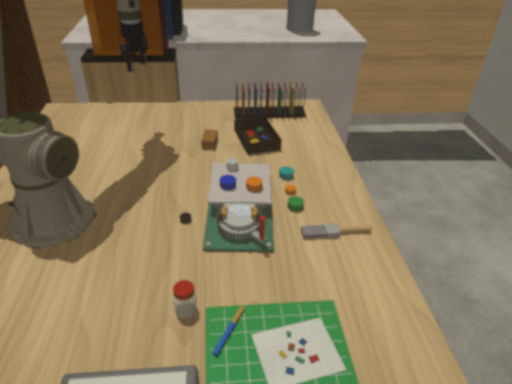

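```bash
cat > h.py <<'E'
from workcell import env
import cv2,numpy as np
from scipy.optimize import least_squares
def ray(cam,px,r):
    K=r["mtx"];V=np.array(r["view"]);d=np.array([(px[0]-K[0][2])/K[0][0],(px[1]-K[1][2])/K[1][1]])
    if cam=="wrist":
        th=np.hypot(*d); v=np.array([*(d/th*np.sin(th)),np.cos(th)]) if th>1e-9 else np.array([0,0,1.])
    else: v=np.array([d[0],d[1],1.])
    R=V[:3,:3];return -R.T@V[:3,3],R.T@v
def onz(cam,px,r,z):
    o,v=ray(cam,px,r);return (o+v*(z-o[2])/v[2])[:2]
def proj(cam,P,r):
    K=r["mtx"];V=np.array(r["view"]);p=V[:3,:3]@np.asarray(P)+V[:3,3]
    if cam=="wrist":
        n=np.hypot(p[0],p[1]);th=np.arctan2(n,p[2]);d=p[:2]/max(n,1e-12)*th
    else: d=p[:2]/p[2]
    return np.array([d[0]*K[0][0]+K[0][2],d[1]*K[1][1]+K[1][2]])
def fx2w(f,p):
    c,s=np.cos(f[2]),np.sin(f[2]);return np.array([f[0]+c*p[0]-s*p[1],f[1]+s*p[0]+c*p[1],p[2]])
def w2fx(f,p):
    c,s=np.cos(f[2]),np.sin(f[2]);x,y=p[0]-f[0],p[1]-f[1];return np.array([c*x+s*y,-s*x+c*y])
E
python3 - <<'E'
from h import *
o=np.array([130,110]);
cor=np.array([[-.09,.056,.06],[-.09,.26,.06],[.09,.26,.06],[.09,.056,.06]])
px={"scene":np.array([(318,220),(478,165),(545,268),(378,328)])/3.3+o,"side":np.array([(260,304),(276,177),(462,180),(467,306)])/3.3+o}
R={c:env.read_camera(c) for c in px}
for c in px:
    print(c,[np.round(onz(c,p,R[c],.06),3).tolist() for p in px[c]])
for cs in (["scene"],["side"],["scene","side"]):
    f=least_squares(lambda f:np.concatenate([proj(c,fx2w(f,q),R[c])-p for c in cs for q,p in zip(cor,px[c])]),[.5,.2,0])
    print(cs,np.round(f.x,4),np.round(f.fun,1))
f=f.x
for c in px:
    for t,z in (("amber_center",.072),("blue_center",.072),("handle_pin",.087)):
        for d in env.cut_out(c,t)[:3]:
            w=onz(c,d["location"],R[c],z);print(c,t,round(d["p"],2),np.round(d["location"],1),d["region"].sum(),np.round(w,4),np.round(w2fx(f,w),4))
E
```

```text
scene [[0.452, -0.012], [0.467, 0.19], [0.641, 0.174], [0.624, -0.026]]
side [[0.443, -0.022], [0.46, 0.179], [0.64, 0.164], [0.619, -0.035]]
['scene'] [ 0.5322 -0.0759 -0.0839] [-0.6 -0.8 -0.2 -0.4  0.9  0.4 -0.1  0.6]
['side'] [ 0.5263 -0.0856 -0.09  ] [-0.5 -0.1  0.  -0.4 -0.2 -0.2  0.7  0.5]
['scene', 'side'] [ 0.5287 -0.0789 -0.0876] [-1.6 -1.1 -1.2 -0.5 -0.3  0.3 -1.4  0.4  0.3 -1.5  0.5 -1.5  0.1 -1.4
  1.1 -1. ]
scene amber_center 0.63 [267.8 228.2] 162 [7.426e-01 4.000e-04] [0.2062 0.0977]
scene amber_center 0.62 [217.8 173.9] 60 [ 0.434  -0.0383] [-0.0978  0.0322]
scene amber_center 0.6 [256.2 189.8] 176 [0.5737 0.0488] [0.0337 0.1312]
scene blue_center 0.48 [253.5 176.7] 168 [0.5125 0.0711] [-0.0293  0.148 ]
scene blue_center 0.48 [255.6 191.6] 168 [0.5802 0.0428] [0.0407 0.1257]
scene handle_pin 0.81 [214.6 210.8] 241 [ 0.5981 -0.1278] [ 0.0735 -0.0426]
scene handle_pin 0.62 [253.2 175.7] 155 [0.5197 0.0662] [-0.0216  0.1438]
side amber_center 0.65 [291.6 189.5] 102 [0.6832 0.0081] [0.1463 0.1002]
side amber_center 0.56 [297.  204.2] 235 [ 0.6868 -0.0618] [0.156  0.0309]
side amber_center 0.55 [252.6 182.6] 217 [0.5731 0.0493] [0.0331 0.1317]
side blue_center 0.76 [226.8 177.9] 225 [0.498  0.0782] [-0.0443  0.1539]
side handle_pin 0.61 [246.7 232.8] 656 [ 0.5366 -0.1879] [ 0.0174 -0.1079]
```

Candidates for amber: the orange disc on the shelf (scene 256,190 / side 254,183), a smaller orange disc on the bench (scene 286,219), green (267,228), turquoise (307,209) and a small black one (217,174). By the description I choose the larger orange one on the shelf. I'm moving above it for a close view.

```bash
python3 -m pendant '[[[0,0,0],-1,-1],[[0,0,0],-1,-1],[[-0.9,-1,0],-0.5,-1],[[-0.9,-1,0],0,-1],[[-0.9,-1,0],0,-1],[[-0.9,-1,0],0,-1],[[-0.9,-1,0],0,-1],[[-0.9,-1,0],0,-1],[[-0.9,-1,0],0,-1],[[-0.9,-1,0],0,-1],[[-0.9,-1,0],0,-1],[[-0.9,-1,0],0,-1]]'
python3 -m pendant '[[[-0.9,-1,0],0,-1],[[-0.9,-1,0],0,-1],[[-0.9,-1,0],0,-1],[[-0.9,-1,0],0,-1],[[-0.9,-1,0],0,-1],[[-0.9,-1,0],0,-1],[[-0.9,-1,0],0,-1],[[-0.9,-1,0],0,-1],[[-0.9,-1,0],0,-1],[[-0.9,-1,0],0,-1],[[-0.9,-1,0],0,-1],[[0,0,0],0,-1]]'
python3 - <<'E'
from h import *
s=env.get_state();print({k:np.round(v,4).tolist() for k,v in s.items()})
r=env.read_camera("wrist");cv2.imwrite("pics/w1.png",cv2.resize(r["color"],None,fx=1.5,fy=1.5,interpolation=2));np.savez("w1.npz",**r)
print(np.round(-np.array(r["view"])[:3,:3].T@np.array(r["view"])[:3,3],3))
for t in ["amber_center","blue_center","handle_pin"]:
    for d in env.cut_out("wrist",t)[:3]:
        print(t,round(d["p"],2),np.round(d["location"],1),d["region"].sum(),np.round(onz("wrist",d["location"],r,.087 if t[0]=="h" else .072),4))
E
```

```text
clock: 3.25
tcp_pos: [0.3588, 0.3229, 0.2314]
orientation: [0.0, 0.045, 0.999, 0.0]
wrist_force: [0.3, 0.3, -0.4]
finger_gap: 0.085
clock: 4.75
tcp_pos: [0.5366, 0.0854, 0.2311]
orientation: [0.0, 0.046, 0.999, -0.0]
wrist_force: [-0.3, 0.4, -0.9]
finger_gap: 0.0855
{'clock': 4.75, 'joint_pos': [0.0101, 0.2516, -0.038, 1.2811, -0.0, 0.1026], 'qvel': [0.0305, -0.0164, -0.0224, 0.0131, 0.0114, 0.0141], 'tau': [-0.8723, -44.0155, 30.2175, -0.2289, -0.1301, -0.1295], 'tcp_pos': [0.5366, 0.0854, 0.2311], 'orientation': [0.0001, 0.0462, 0.9989, -0.0], 'wrist_force': [-0.2893, 0.3741, -0.8982], 'ft_torque': [-0.004, 0.0062, 0.015], 'finger_gap': 0.0855}
[0.464 0.091 0.374]
amber_center 0.91 [271.2 275.9] 541 [0.6552 0.0939]
amber_center 0.89 [328.7 275.1] 699 [0.6629 0.1636]
amber_center 0.73 [216.5 282.1] 1026 [0.6586 0.0277]
blue_center 0.84 [222.8 146.6] 1972 [0.4993 0.0558]
handle_pin 0.74 [ 88.6 213.2] 1170 [ 0.5536 -0.1084]
```

View pics/w1.png

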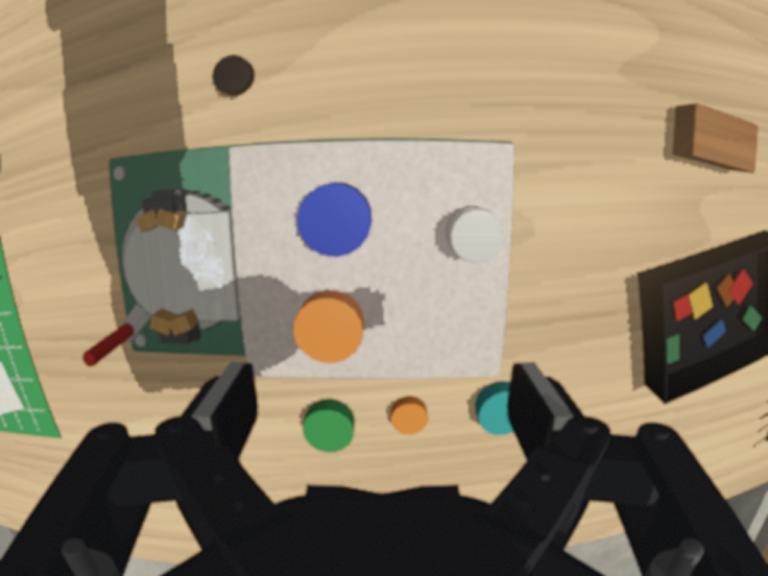

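The close view shows the orange disc on the shelf at (219,218), blue at (223,146), the tin at (317,157), and the pin red at (72,230). The choice is confirmed: the small orange disc is at (272,277) on the bench. Next I'm fitting the fixture pose and the discs from this view.

```bash
cat >> h.py <<'E'
def disc_fit(cam,mask,r,zb,x0,R=.025,H=.024):
    # match silhouette of an upright cylinder to mask by convex hull centroid
    m=np.array([(x,y) for y,x in zip(*np.nonzero(mask))],float)
    hull=cv2.convexHull(m.astype(np.float32)); M=cv2.moments(hull); c=np.array([M['m10'],M['m01']])/M['m00']
    a=np.linspace(0,2*np.pi,60)
    def cen(p):
        pts=np.array([proj(cam,[p[0]+R*np.cos(t),p[1]+R*np.sin(t),z],r) for t in a for z in (zb,zb+H)],np.float32)
        h=cv2.convexHull(pts);q=cv2.moments(h);return np.array([q['m10'],q['m01']])/q['m00']
    s=least_squares(lambda p:cen(p)-c,x0,diff_step=1e-3);return s.x
def orange(img):
    h=cv2.cvtColor(img,cv2.COLOR_BGR2HSV);return (h[...,0]>5)&(h[...,0]<17)&(h[...,1]>150)&(h[...,2]>100)
def comp(mask,px):
    n,l,st,c=cv2.connectedComponentsWithStats(mask.astype(np.uint8))
    i=1+np.argmin(np.hypot(*(c[1:]-px).T)+1000*(st[1:,4]<40));return l==i,st[i]
E
python3 - <<'E'
from h import *
r=dict(np.load("w1.npz"))
cor=np.array([[-.09,.056,.06],[-.09,.26,.06],[.09,.26,.06],[.09,.056,.06]])
px=np.array([(230,148),(513,143),(501,376),(247,377)])/1.5
f=least_squares(lambda f:np.concatenate([proj("wrist",fx2w(f,q),r)-p for q,p in zip(cor,px)]),[.53,-.08,-.09])
print(np.round(f.x,4),np.round(f.fun,1));f=f.x
im=r["color"].copy()
hsv=cv2.cvtColor(im,cv2.COLOR_BGR2HSV);print(hsv[218,219],hsv[146,223],hsv[230,72])
m,st=comp(orange(im),(219,218));print(st)
a=disc_fit("wrist",m,r,.06,[.573,.049]);print("amber",np.round(a,4),np.round(w2fx(f,a),4))
b,st=comp((hsv[...,0]>105)&(hsv[...,0]<130)&(hsv[...,1]>120),(223,146));print(st)
b=disc_fit("wrist",b,r,.06,[.5,.07]);print("blue",np.round(b,4),np.round(w2fx(f,b),4))
big=cv2.resize(im,None,fx=3,fy=3,interpolation=2)
def dr(P,c):
    cv2.polylines(big,[np.array([proj("wrist",fx2w(f,p),r)*3+1 for p in P],np.int32)],True,c,1)
dr(cor,(0,0,255));t=np.linspace(0,6.28,60)
dr([[.046*np.cos(k),.046*np.sin(k),.0575] for k in t],(0,255,0))
dr([[.058*np.cos(k),.058*np.sin(k),.05] for k in t],(255,0,255))
fa=w2fx(f,a);dr([[fa[0]+.025*np.cos(k),fa[1]+.025*np.sin(k),.084] for k in t],(255,255,0))
for q in (0,.1,.2,.3):
    az=-np.pi/4-q;dr([[.09*np.cos(az),.09*np.sin(az),z] for z in (.037,.105)],(255,255,255))
cv2.imwrite("pics/fit1.png",big[250:800,120:900])
E
```

```text
[ 0.5241 -0.0799 -0.0834] [-0.8 -0.1  0.4  0.6 -0.6 -0.5  1.  -0.3]
[ 15 170 211] [116 152 175] [  1 196  86]
[ 196  195   46   46 1640]
amber [0.5753 0.0426] [0.0408 0.1263]
[ 199  123   48   47 1778]
blue [0.498  0.0562] [-0.0374  0.1334]
```

View pics/fit1.png

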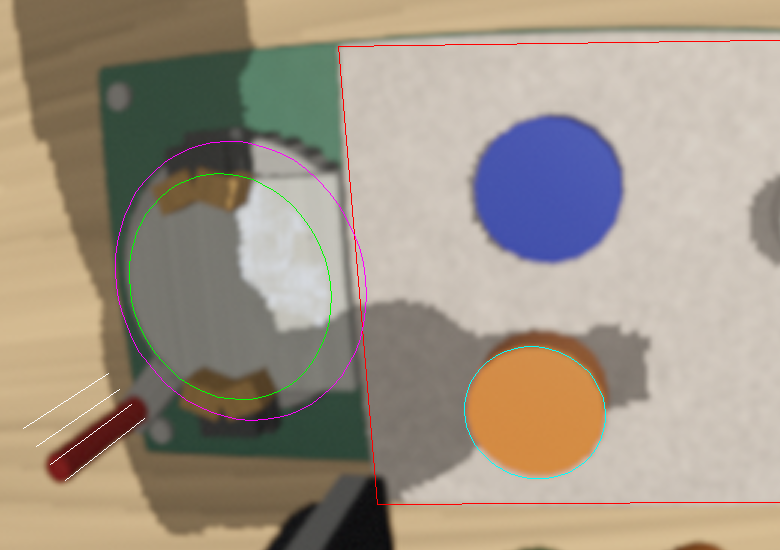

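```bash
python3 -m pendant '[[[0,-1,0],0,-1],[[0,-1,0],0,-1],[[0,-1,0],0,-1],[[0,-1,0],0,-1],[[0,-1,0],0,-1],[[0,-1,0],0,-1],[[0,-0.5,0],0,-1],[[0,0,0],0,-1],[[0,0,0],0,-1]]'
python3 - <<'E'
from h import *
s=env.get_state();print(np.abs(s["qvel"]).max())
r=env.read_camera("wrist");np.savez("w2.npz",**r)
im=r["color"];big=cv2.resize(im,None,fx=1.5,fy=1.5,interpolation=2)
cv2.imwrite("pics/w2.png",big)
cv2.imwrite("pics/w2c.png",cv2.resize(im[70:260,120:380],None,fx=3,fy=3,interpolation=2))
E
```

```text
clock: 6.08
tcp_pos: [0.524, -0.0424, 0.2313]
orientation: [0.0, 0.045, 0.999, 0.0]
wrist_force: [0.0, -0.5, -0.2]
finger_gap: 0.0852
0.007333987489388261
```

View pics/w2c.png

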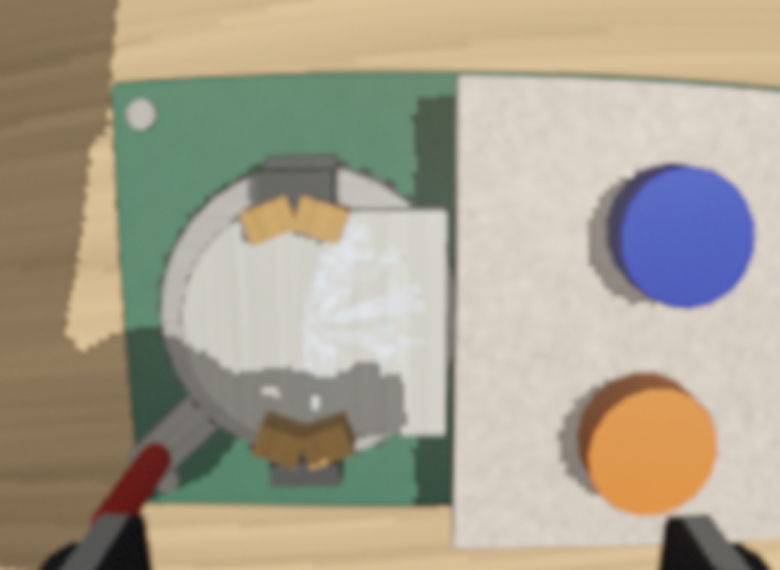

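```bash
python3 - <<'E'
from h import *
r=dict(np.load("w2.npz"));o=np.array([120,70])
pts=[((447,210),[-.042,.052,.0575]),((445,436),[.042,.052,.0575]),((457,74),[-.09,.056,.06]),((453,548),[.09,.056,.06])]
P=[np.array(p)/3+o for p,_ in pts]
def res(f):
    e=[proj("wrist",fx2w(f,q),r)-p for p,(_,q) in zip(P,pts)]
    e=np.concatenate(e)
    L=proj("wrist",fx2w(f,[0,-.046,.0575]),r)[0]-(183/3+120)
    j=[(proj("wrist",fx2w(f,[-.0325+.008*f[3],y,.075]),r)-(np.array(p)/3+o)) for y,p in((-.016,(248,243)),(.016,(338,242)))]
    return np.concatenate([e,[L],*j])
s=least_squares(res,[.53,-.08,-.08,.1]);print(np.round(s.x,4),np.round(s.fun,1));f=s.x
im=r["color"].copy()
for cam_a in [1]:
    m,st=comp(orange(im),(337,219));a=disc_fit("wrist",m,r,.06,[.573,.049]);print(st,"amber",np.round(a,4),np.round(w2fx(f,a),4))
big=cv2.resize(im,None,fx=3,fy=3,interpolation=2)
def dr(P,c,cl=True):
    cv2.polylines(big,[np.array([proj("wrist",fx2w(f,p),r)*3+1 for p in P],np.int32)],cl,c,1)
t=np.linspace(0,6.28,60)
dr([[.046*np.cos(k),.046*np.sin(k),.0575] for k in t],(0,200,0))
dr([[-.042,.03,.0575],[-.042,.052,.0575],[.042,.052,.0575],[.042,.03,.0575]],(0,0,255))
dr([[-.09,.056,.06],[.09,.056,.06],[.09,.2,.06],[-.09,.2,.06]],(0,0,255))
dr([[.025*np.cos(k),.025*np.sin(k),.0575] for k in t],(0,200,200))
x=.0325-.008*f[3]
for sg in (1,-1):
  for z in(.0575,.075): dr([[sg*x,-.016,z],[sg*(x+.004),0,z],[sg*x,.016,z]],(255,0,0),False)
fa=w2fx(f,a);dr([[fa[0]+.025*np.cos(k),fa[1]+.025*np.sin(k),.084] for k in t],(255,255,0))
for q in (0,.1,.2,.3):
    az=-np.pi/4-q;dr([[.09*np.cos(az),.09*np.sin(az),z] for z in (.037,.105)],(255,255,255))
cv2.imwrite("pics/fit2.png",big[210:800,360:1140])
E
```

```text
[ 0.5236 -0.0797 -0.0816 -0.1317] [-0.6  0.2 -0.2 -0.9 -0.1  0.5  0.2  0.2 -0.6 -0.   0.1  1.1 -0.1]
[ 315  199   43   42 1369] amber [0.5776 0.044 ] [0.0437 0.1277]
```

View pics/fit2.png

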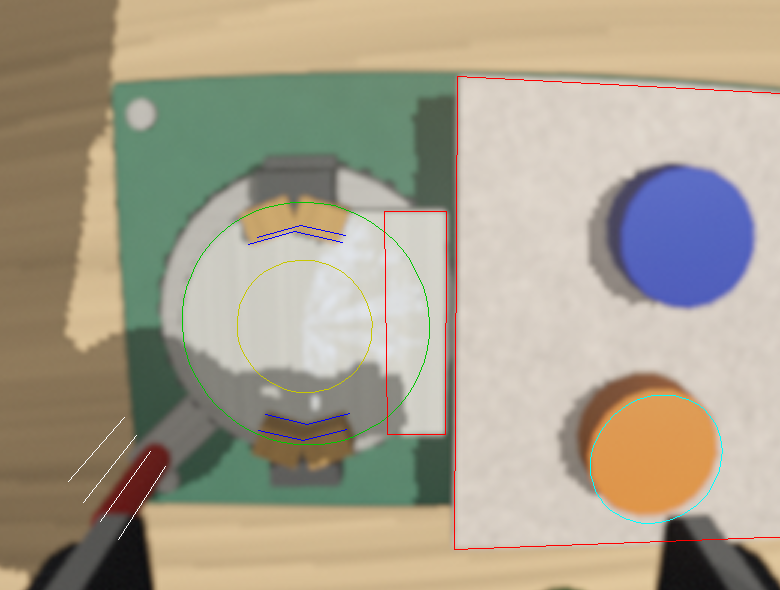

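```bash
python3 - <<'E'
from h import *
f=[0.5236,-.0797,-.0816]
for n,c in(("w1.npz",(219,218)),("w2.npz",(337,219))):
    r=dict(np.load(n));h=cv2.cvtColor(r["color"],cv2.COLOR_BGR2HSV)
    m,st=comp((h[...,0]<20)&(h[...,1]>140)&(h[...,2]>165),c);a1=disc_fit("wrist",m,r,.084,[.573,.045],H=0)
    m2,st2=comp((h[...,0]<20)&(h[...,1]>140)&(h[...,2]>60),c);a2=disc_fit("wrist",m2,r,.06,[.573,.045])
    print(n,st,st2,np.round(a1,4),np.round(w2fx(f,a1),4),np.round(a2,4),np.round(w2fx(f,a2),4))
    print(h[c[1]-23:c[1]+1:2,c[0]].tolist())
    pr=np.array([proj("wrist",[a1[0]+.025*np.cos(t),a1[1]+.025*np.sin(t),.084],r) for t in np.linspace(0,6.3,50)]);print(np.ptp(pr,axis=0))
E
```

```text
w1.npz [ 196  199   46   42 1518] [ 196  195   46   46 1678] [0.574 0.043] [0.0402 0.1264] [0.5753 0.0425] [0.0415 0.126 ]
[[11, 153, 127], [11, 155, 133], [15, 164, 190], [15, 166, 211], [15, 166, 211], [15, 166, 211], [15, 167, 211], [15, 167, 212], [15, 169, 211], [15, 169, 211], [15, 169, 211], [15, 170, 211]]
[46.98713161 44.17045847]
w2.npz [ 316  199   42   42 1366] [ 314  196   44   45 1474] [0.5738 0.042 ] [0.0401 0.1254] [0.5764 0.0434] [0.0426 0.127 ]
[[11, 142, 138], [12, 146, 143], [15, 153, 205], [16, 154, 222], [15, 156, 222], [16, 157, 222], [15, 159, 222], [15, 160, 222], [15, 161, 222], [15, 161, 222], [15, 162, 222], [15, 162, 222]]
[44.15858476 43.1754942 ]
```

```bash
python3 -m pendant '[[[-0.43,0.89,0],-0.08,-1],[[-0.43,0.89,0],0,-1],[[-0.43,0.89,0.5],0,-1],[[-0.43,0.89,1],0,-1],[[-0.43,0.89,1],0,-1],[[0,0,1],0,-1],[[0,0,1],0,-1],[[0,0,0.5],0,-1],[[0,0,0],0,-1],[[0,0,0],0,-1]]' 20
python3 - <<'E'
from h import *
r=env.read_camera("wrist");cv2.imwrite("pics/w3.png",cv2.resize(r["color"],None,fx=1.5,fy=1.5,interpolation=2))
p=env.get_state()["tcp_pos"];d=np.array([.574,.0425])-p[:2];print(p,w2fx([0,0,-.0816],d)*np.array([-1,1])/.02)
E
```

```text
clock: 7.38
tcp_pos: [0.5749, 0.0426, 0.1319]
orientation: [0.001, 0.041, 0.999, 0.0]
wrist_force: [0.5, 1.1, -0.2]
finger_gap: 0.0854
[0.57501769 0.0424545  0.1321693 ] [ 0.05090056 -0.00188017]
```

View pics/w3.png

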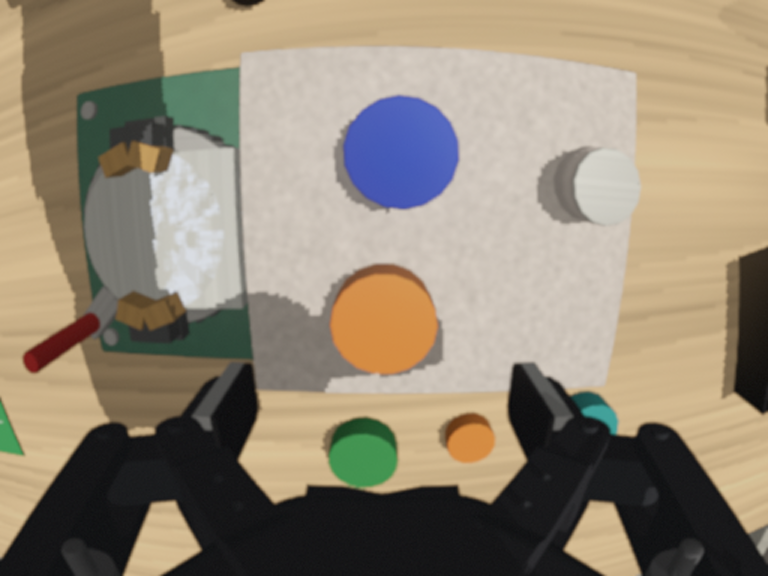

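```bash
python3 -m pendant '[[[0.05,0,1],0,-1],[[0,0,1],0,-1],[[0,0,1],0,-1],[[0,0,0.55],0,-1],[[0,0,0],0,-1],[[0,0,0],0,-0.6],[[0,0,0],0,-0.4]]' 20
python3 - <<'E'
from h import *
r=env.read_camera("wrist");cv2.imwrite("pics/w4.png",cv2.resize(r["color"],None,fx=1.5,fy=1.5,interpolation=2))
E
```

```text
clock: 8.3
tcp_pos: [0.574, 0.0424, 0.0612]
orientation: [0.001, 0.041, 0.999, 0.0]
wrist_force: [0.6, 0.3, 0.1]
finger_gap: 0.0598
```

View pics/w4.png

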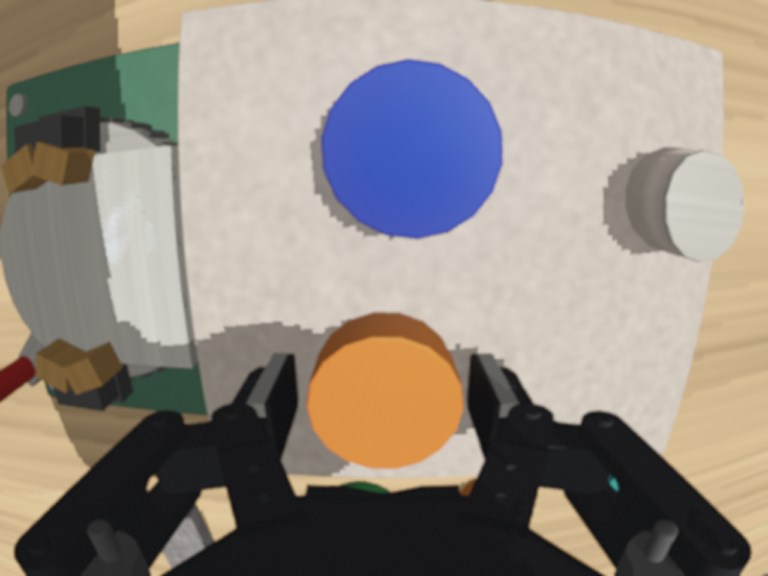

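```bash
python3 -m pendant '[[[0,0,0],0,-0.25],[[0,0,0],0,-0.15],[[0,0,0],0,-0.1]]' 20
python3 - <<'E'
from h import *
r=env.read_camera("wrist");cv2.imwrite("pics/w5.png",cv2.resize(r["color"],None,fx=1.5,fy=1.5,interpolation=2))
f=[0.5236,-.0797,-.0816];p=env.get_state()["tcp_pos"];print(p,w2fx(f,p),env.get_state()["wrist_force"],env.get_state()["finger_gap"])
E
```

```text
clock: 8.72
tcp_pos: [0.5736, 0.0425, 0.0608]
orientation: [0.0, 0.041, 0.999, 0.0]
wrist_force: [-0.7, 0.6, 4.8]
finger_gap: 0.0495
[0.57356404 0.04251106 0.06081763] [0.03983643 0.12587695] [-1.80313526  0.70673652  4.59256379] 0.049493462835833786
```

View pics/w5.png

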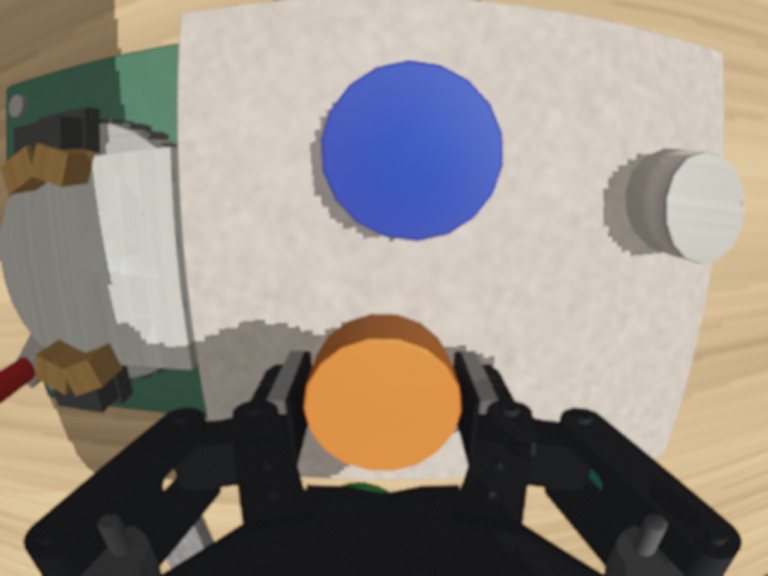

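```bash
python3 -m pendant '[[[0.1,-0.2,0],0,-0.1],[[0.27,-0.5,0],0,-0.1],[[0.27,-0.5,0],0,-0.1],[[0.27,-0.5,0],0,-0.1],[[0.27,-0.5,0],0,-0.1],[[0.27,-0.5,0],0,-0.1],[[0.27,-0.5,0],0,-0.1],[[0.27,-0.5,0],0,-0.1],[[0,-0.1,0],0,-0.1],[[0,0,0],0,-0.1]]'
python3 - <<'E'
from h import *
r=env.read_camera("wrist");cv2.imwrite("pics/w6.png",cv2.resize(r["color"],None,fx=1.5,fy=1.5,interpolation=2));np.savez("w6.npz",**r)
f=[0.5236,-.0797,-.0816];s=env.get_state();p=s["tcp_pos"];print(p,w2fx(f,p),s["wrist_force"],s["finger_gap"])
r=env.read_camera("side");cv2.imwrite("pics/s6.png",cv2.resize(r["color"][130:270,160:340],None,fx=4,fy=4,interpolation=2))
E
```

```text
clock: 10.02
tcp_pos: [0.527, -0.0305, 0.0608]
orientation: [0.0, 0.041, 0.999, 0.0]
wrist_force: [-1.1, 1.2, 7.8]
finger_gap: 0.0494
[ 0.52697196 -0.03047157  0.06075544] [-0.00065184  0.04933948] [-1.09484544  1.44651679  6.83349055] 0.04942891085300357
```

View pics/w6.png

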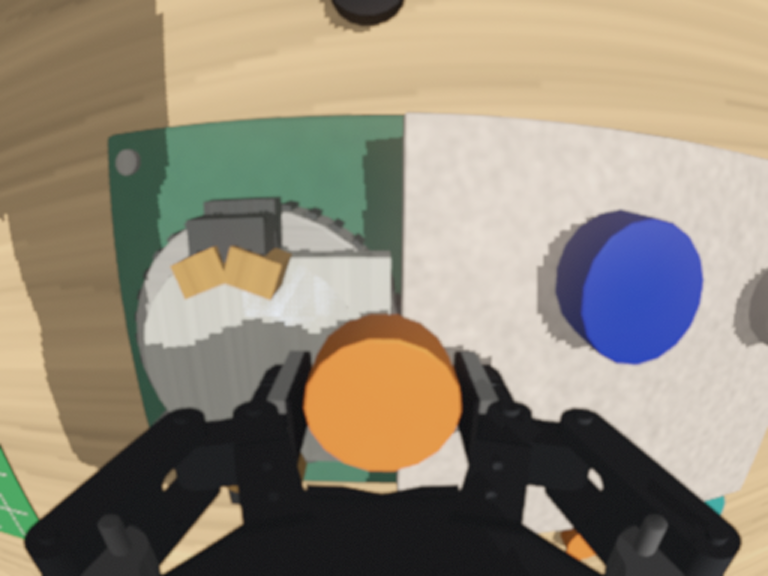

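View pics/s6.png

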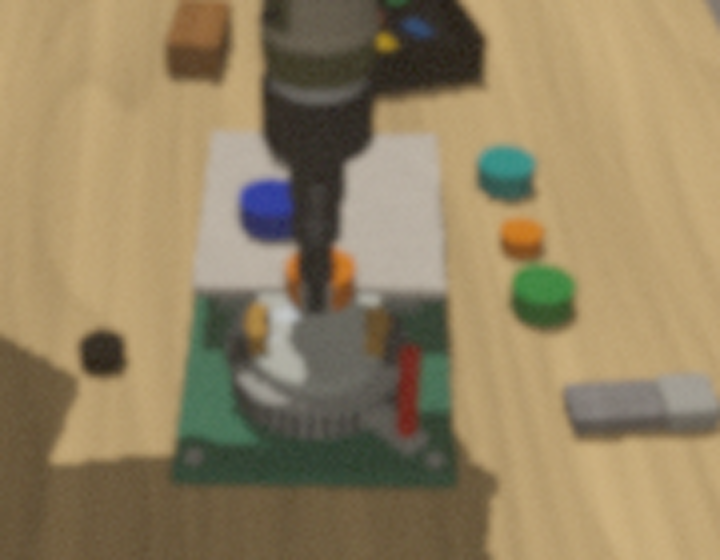

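```bash
python3 - <<'E'
from h import *
r=dict(np.load("w6.npz"));f=[0.5236,-.0797,-.0816]
for p,z,n in(((187,298),.075,"tipL -.016"),((271,299),.075,"tipR +.016"),((391,254),.0575,"tongue -.042 .052"),((404,114),.06,"shelf -.09 .056")):
    w=onz("wrist",np.array(p)/1.5,r,z);print(n,np.round(w2fx(f,w),4))
h=cv2.cvtColor(r["color"],cv2.COLOR_BGR2HSV)
m,st=comp((h[...,0]<20)&(h[...,1]>140)&(h[...,2]>165),(255,270));a1=disc_fit("wrist",m,r,.084,[.527,-.03],H=0);print("disc",st,np.round(w2fx(f,a1),4))
E
```

```text
tipL -.016 [-0.0331 -0.0142]
tipR +.016 [-0.0328  0.0145]
tongue -.042 .052 [-0.0432  0.0518]
shelf -.09 .056 [-0.0893  0.0558]
disc [ 203  225  104   89 7222] [0.0003 0.0488]
```

```bash
python3 -m pendant '[[[0,-0.3,0],0,-0.1],[[0,-0.3,0],0,-0.1],[[0,-0.3,0],0,-0.1],[[0,-0.3,0],0,-0.1],[[0,0,0],0,-0.1],[[0,0,0.06],0,-0.1],[[0,-0.1,0.07],0,-0.1],[[0,0,0],0,-0.1]]'
python3 - <<'E'
from h import *
f=[0.5236,-.0797,-.0816];s=env.get_state();p=s["tcp_pos"];print(p,w2fx(f,p),s["wrist_force"],s["finger_gap"])
E
```

```text
clock: 11.12
tcp_pos: [0.5254, -0.0551, 0.0583]
orientation: [0.0, 0.04, 0.999, 0.001]
wrist_force: [-1.7, 4.1, 6.6]
finger_gap: 0.0496
[ 0.52538452 -0.05509024  0.0583192 ] [-0.00022735  0.02467333] [-1.65565323  4.1269907   6.62913459] 0.049591130115560836
```

```bash
python3 -m pendant '[[[0,-0.3,0],0,-0.1],[[0,-0.3,0],0,-0.1],[[0,-0.3,0],0,-0.1],[[0,-0.3,0],0,-0.1],[[0,-0.04,0],0,-0.1],[[0,0,0],0,-0.1],[[0,0,0],0,-0.1]]'
python3 - <<'E'
from h import *
r=env.read_camera("wrist");cv2.imwrite("pics/w7.png",cv2.resize(r["color"],None,fx=1.5,fy=1.5,interpolation=2));np.savez("w7.npz",**r)
f=[0.5236,-.0797,-.0816];s=env.get_state();p=s["tcp_pos"];print(p,w2fx(f,p),s["wrist_force"],s["finger_gap"])
h=cv2.cvtColor(r["color"],cv2.COLOR_BGR2HSV)
m,st=comp((h[...,0]<20)&(h[...,1]>140)&(h[...,2]>165),(255,270));a1=disc_fit("wrist",m,r,.0815,[.527,-.08],H=0);print("disc",st,np.round(w2fx(f,a1),4))
E
```

```text
clock: 12.0
tcp_pos: [0.5241, -0.0808, 0.0583]
orientation: [0.001, 0.041, 0.999, 0.0]
wrist_force: [0.6, 2.4, 5.4]
finger_gap: 0.0496
[ 0.52409739 -0.08081487  0.05831686] [ 0.0005866  -0.00107062] [-0.19230525  1.7387401   5.25487288] 0.04917543173944909
disc [ 203  225  104   89 7261] [ 0.0017 -0.0016]
```

View pics/w7.png

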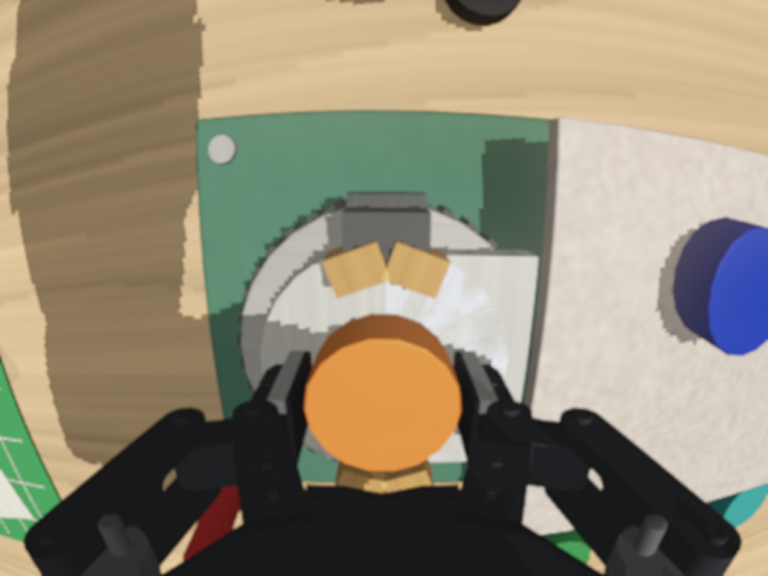

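```bash
python3 -m pendant '[[[0.04,0.065,0],0,-0.1],[[0,0,0],0,-0.1],[[0,0,0],0,-0.1],[[0,0,0],0,-0.3],[[0,0,0],0,-0.5],[[0,0,0],0,-0.5]]'
python3 - <<'E'
from h import *
r=env.read_camera("wrist")
f=[0.5236,-.0797,-.0816];s=env.get_state();p=s["tcp_pos"];print(p,w2fx(f,p),s["wrist_force"],s["finger_gap"])
h=cv2.cvtColor(r["color"],cv2.COLOR_BGR2HSV)
m,st=comp((h[...,0]<20)&(h[...,1]>140)&(h[...,2]>165),(255,270));a1=disc_fit("wrist",m,r,.0815,[.527,-.08],H=0);print("disc",st,np.round(w2fx(f,a1),4))
E
```

```text
clock: 12.8
tcp_pos: [0.5218, -0.0789, 0.0571]
orientation: [-0.001, 0.041, 0.999, 0.0]
wrist_force: [-0.3, -0.5, 0.1]
finger_gap: 0.0641
[ 0.5220198  -0.07903896  0.05718434] [-0.00162883  0.00053004] [-0.22019983 -0.99665411 -0.51680588] 0.06417072400127767
disc [ 201  230  104   89 7222] [ 0.0012 -0.001 ]
```

```bash
python3 -m pendant '[[[0,0,-0.3],0,-0.5],[[0,0,-1],0,-0.5],[[0,0,-1],0,-0.6],[[0,0,-1],0,-0.8],[[0,0,-1],0,-1],[[0,-0.5,-1],0,-1],[[0,-0.5,-1],0,-1],[[0,-0.5,-1],0,-1],[[0,0,0],0,-1],[[0,0,0],0,-1]]'
python3 - <<'E'
from h import *
f=[0.5236,-.0797,-.0816];s=env.get_state();p=s["tcp_pos"];print(p,w2fx(f,p))
r=env.read_camera("wrist");np.savez("w8.npz",**r);im=r["color"]
h=cv2.cvtColor(im,cv2.COLOR_BGR2HSV)
px=proj("wrist",fx2w(f,[0,0,.0815]),r);m,st=comp((h[...,0]<20)&(h[...,1]>140)&(h[...,2]>165),px);a1=disc_fit("wrist",m,r,.0815,[.527,-.08],H=0);print("disc",px,st,np.round(w2fx(f,a1),4))
big=cv2.resize(im,None,fx=1.5,fy=1.5,interpolation=2)
for q in (0,.1,.2,.3):
    az=-np.pi/4-q;cv2.polylines(big,[np.array([proj("wrist",fx2w(f,[.09*np.cos(az),.09*np.sin(az),z]),r)*1.5 for z in(.037,.105)],np.int32)],False,(255,255,255),1)
cv2.imwrite("pics/w8.png",big)
E
```

```text
clock: 14.1
tcp_pos: [0.5198, -0.1089, 0.2031]
orientation: [-0.0, 0.041, 0.999, 0.0]
wrist_force: [0.2, -0.1, -0.5]
finger_gap: 0.0856
[ 0.51983114 -0.10885543  0.20310746] [-0.00137988 -0.02936562]
disc [286.65494123 190.2401718 ] [ 260  165   50   52 1998] [ 0.0007 -0.0016]
```

View pics/w8.png

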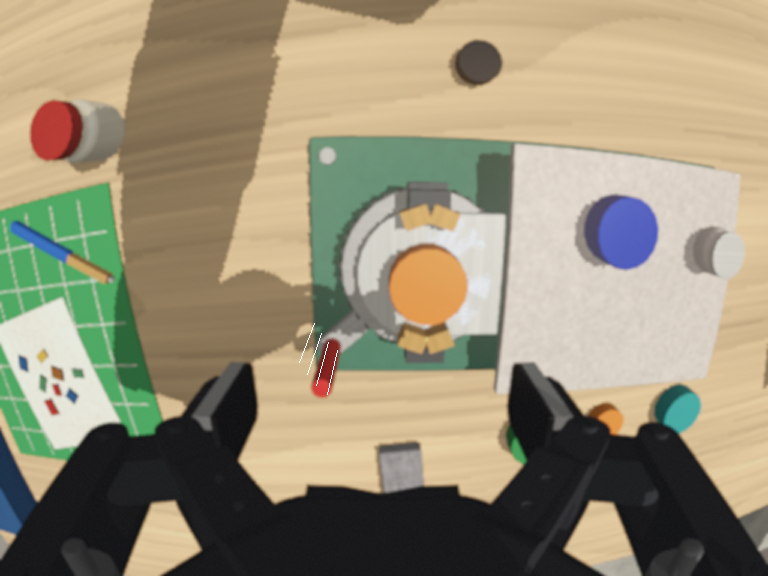

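```bash
python3 - <<'E'
from h import *
f=[0.5236,-.0797,-.0816];r=dict(np.load("w8.npz"))
for p,z in(((322,389),.105),((318,390),.105),((326,345),.06)):
    w=onz("wrist",np.array(p)/1.5,r,z);g=w2fx(f,w);print(np.round(w,4),np.round(g,4),np.hypot(*g),-np.pi/4-np.arctan2(g[1],g[0]))
print("jar",onz("wrist",np.array((57,130))/1.5,r,.075))
h=cv2.cvtColor(r["color"],cv2.COLOR_BGR2HSV);m=((h[...,0]<6)|(h[...,0]>174))&(h[...,1]>150);m,st=comp(m,(216,250));print(st)
print([ (np.round(d["location"],1),round(d["p"],2)) for d in env.cut_out("wrist","handle_pin")[:2]])
f2=least_squares(lambda q:sum((proj("wrist",fx2w(f,[.09*np.cos(-np.pi/4-q[0]),.09*np.sin(-np.pi/4-q[0]),zz]),r) for zz in np.linspace(.06,.105,5)))/5-np.array(np.nonzero(m)).mean(1)[::-1],[.05]);print(f2.x,f2.fun)
for q in (0,.03,.06,1.6,1.65):
    a=-np.pi/4-q;print(q,np.round(fx2w(f,[.09*np.cos(a),.09*np.sin(a),.068]),4),"y-az",np.degrees(a+np.pi/2+f[2]))
E
```

```text
[ 0.5777 -0.151 ] [ 0.0597 -0.0667] 0.08950867563748825 0.05495672964950027
[ 0.5782 -0.1536] [ 0.0605 -0.0692] 0.09192375725951737 0.06718946526444514
[ 0.5672 -0.1523] [ 0.0493 -0.0688] 0.08467808166437718 0.16353434515093557
jar [ 0.38668772 -0.33412579]
[208 227  18  38 400]
[(array([236.8, 196.6]), 0.96)]
[0.07911885] [-1.66406997  1.65064291]
0 [ 0.5818 -0.1483  0.068 ] y-az 40.32466439173248
0.03 [ 0.5798 -0.15    0.068 ] y-az 38.60579100634001
0.06 [ 0.5776 -0.1517  0.068 ] y-az 36.88691762094754
1.6 [ 0.4533 -0.1359  0.068 ] y-az -51.34858282919924
1.65 [ 0.4506 -0.1323  0.068 ] y-az -54.213371804853345
```

```bash
python3 -m pendant '[[[-0.77,-0.48,0],0,-0.4],[[-0.77,-0.48,0],0,-0.4],[[-0.77,-0.48,0],0,-0.4],[[-0.77,-0.48,0],0,-0.4],[[0,0,0],1,-0.4],[[0,0,0],1,-0.4],[[0,0,0],1,-0.4],[[0,0,0],1,-0.4],[[0,0,0],1,-0.4],[[0,0,0],1,-0.4],[[0,0,0],1,-0.4],[[0,0,0],1,-0.4]]' 60
python3 -m pendant '[[[0,0,1],0,-0.4],[[0,0,1],0,-0.4],[[0,0,0],0,-0.4],[[0,0,0],0,-0.4]]'
python3 - <<'E'
from h import *
f=[0.5236,-.0797,-.0816];s=env.get_state();p=s["tcp_pos"];q=s["orientation"];ya=90-np.degrees(2*np.arctan2(q[1],q[2]));print(p,w2fx(f,p),"yaz",ya,s["joint_pos"])
r=env.read_camera("wrist");np.savez("w9.npz",**r);im=r["color"]
big=cv2.resize(im,None,fx=1.5,fy=1.5,interpolation=2)
for qq in (0.06,):
    az=-np.pi/4-qq;cv2.polylines(big,[np.array([proj("wrist",fx2w(f,[.09*np.cos(az),.09*np.sin(az),z]),r)*1.5 for z in(.037,.105)],np.int32)],False,(255,255,255),1)
cv2.circle(big,tuple(np.int32(proj("wrist",[p[0],p[1],.105],r)*1.5)),4,(255,0,0),1)
cv2.imwrite("pics/w9.png",big)
E
```

```text
clock: 15.7
tcp_pos: [0.578, -0.1519, 0.2025]
orientation: [-0.001, 0.445, 0.896, 0.0]
wrist_force: [1.0, -0.6, -0.2]
finger_gap: 0.0598
clock: 16.2
tcp_pos: [0.5785, -0.1523, 0.1638]
orientation: [-0.0, 0.444, 0.896, 0.0]
wrist_force: [-0.6, -0.1, -1.1]
finger_gap: 0.0596
[ 0.57848723 -0.1522926   0.16381956] [ 0.06062158 -0.06787722] yaz 37.340330476748036 [-3.91612640e-01  3.84360787e-01 -1.83832931e-02  1.16834301e+00
  1.11422921e-04  5.27471960e-01]
```

View pics/w9.png

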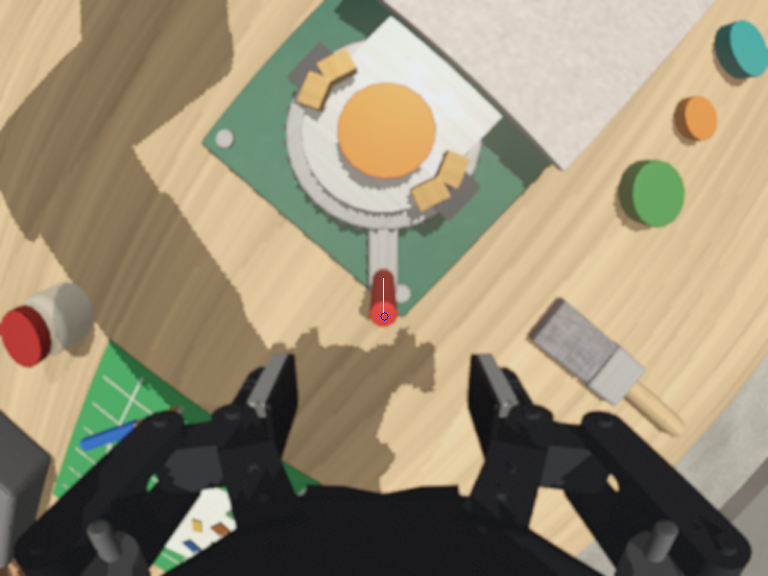

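The pin (red, 384,314) lies exactly at the predicted spot and the amber disc sits between the jaws. I'm going down and gripping the pin.

```bash
python3 -m pendant '[[[0,0,1],0,-0.4],[[0,0,1],0,-0.4],[[0,0,1],0,-0.4],[[0,0,1],0,-0.4],[[0,0,0.8],0,-0.4],[[0,0,0],0,0],[[0,0,0],0,0.4],[[0,0,0],0,0.7],[[0,0,0],0,0.9],[[0,0,0],0,0.9]]' 60
python3 - <<'E'
from h import *
f=[0.5236,-.0797,-.0816];s=env.get_state();p=s["tcp_pos"];q=s["orientation"];g=w2fx(f,p);ya=90-np.degrees(2*np.arctan2(q[1],q[2]));print(p,g,np.hypot(*g),-np.pi/4-np.arctan2(g[1],g[0]),"yaz",ya,s["finger_gap"],s["wrist_force"])
E
```

```text
clock: 17.5
tcp_pos: [0.5793, -0.1528, 0.0688]
orientation: [0.001, 0.444, 0.896, 0.0]
wrist_force: [0.1, 0.7, 6.0]
finger_gap: 0.0126
[ 0.57928406 -0.15277213  0.06883799] [ 0.06145485 -0.06829021] 0.09187084163938877 0.05263439082427901 yaz 37.3266179416284 0.01264863621953448 [0.07670958 0.73948527 6.03433652]
```

```bash
cat > st.py <<'E'
from h import *
f=[0.5236,-.0797,-.0816];s=env.get_state();p=s["tcp_pos"];q=s["orientation"];g=w2fx(f,p);ya=90-np.degrees(2*np.arctan2(q[1],q[2]))
th=np.arctan2(g[1],g[0]);sq=-np.pi/4-(th if th<0 else th-2*np.pi)
F=s["wrist_force"];e=np.array([np.cos(th+f[2]),np.sin(th+f[2])]);t=np.array([-e[1],e[0]])
print("r",np.hypot(*g).round(4),"q",sq.round(3),"q_tool",(-np.pi/4-(np.radians(ya)-np.pi/2-f[2])).round(3),"z",p[2].round(4),"gap",s["finger_gap"],"Frad",F[:2]@e,"Fccw",F[:2]@t,"Fz",F[2],"T",s["ft_torque"],"t",s["clock"])
E
python3 -m pendant '[[[0.01,-0.24,0],0.5,0.9],[[0.025,-0.47,0],1,0.9],[[0.025,-0.47,0],1,0.9],[[0.025,-0.47,0],1,0.9],[[0.025,-0.47,0],1,0.9],[[0.01,-0.24,0],0.5,0.9],[[0,0,0],0,0.9]]' 60; python3 st.py
```

```text
clock: 18.38
tcp_pos: [0.5359, -0.1705, 0.0688]
orientation: [0.001, 0.66, 0.751, 0.0]
wrist_force: [0.8, 0.5, 6.0]
finger_gap: 0.0124
r 0.0916 q 0.569 q_tool 0.576 z 0.0688 gap 0.012400840965097491 Frad -0.35956908536978516 Fccw 0.8861872092018634 Fz 6.039497139674811 T [0.08654163 0.05326385 0.06386978] t 18.375
```

```bash
python3 - <<'E'
from h import *
r=env.read_camera("wrist");cv2.imwrite("pics/w10.png",cv2.resize(r["color"],None,fx=1.5,fy=1.5,interpolation=2))
E
```

```text
(no output)
```

View pics/w10.png

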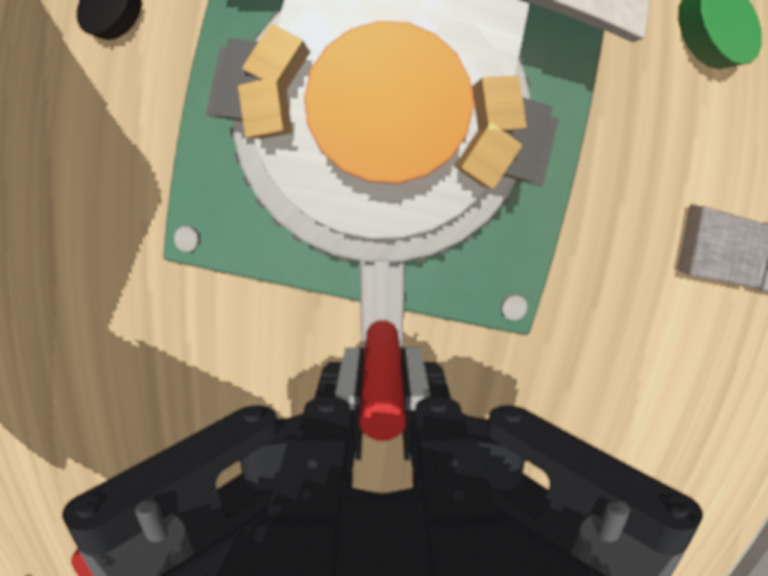

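The sleeve follows: the pin is between the pads at (382,400), the jaws have come in, and the disc is between them. I'm continuing the turn.

```bash
python3 -m pendant '[[[0.01,-0.24,0],0.5,0.9],[[0.025,-0.47,0],1,0.9],[[0.025,-0.47,0],1,0.9],[[0.025,-0.47,0],1,0.9],[[0.025,-0.47,0],1,0.9],[[0.025,-0.47,0],1,0.9],[[0.025,-0.47,0],1,0.9],[[0.01,-0.24,0],0.5,0.9],[[0,0,0],0,0.9]]' 60; python3 st.py; python3 - <<'E'
from h import *
r=env.read_camera("wrist");cv2.imwrite("pics/w11.png",cv2.resize(r["color"],None,fx=1.5,fy=1.5,interpolation=2))
E
```

```text
clock: 19.55
tcp_pos: [0.4728, -0.1554, 0.0688]
orientation: [0.001, 0.886, 0.464, 0.0]
wrist_force: [-2.1, -1.2, 8.7]
finger_gap: 0.0125
r 0.0912 q 1.295 q_tool 1.309 z 0.0688 gap 0.012479596425555376 Frad 2.1593173987483487 Fccw -1.0508820706486348 Fz 8.667059504759825 T [-0.18468049  0.3779517   0.07006635] t 19.55
```

View pics/w11.png

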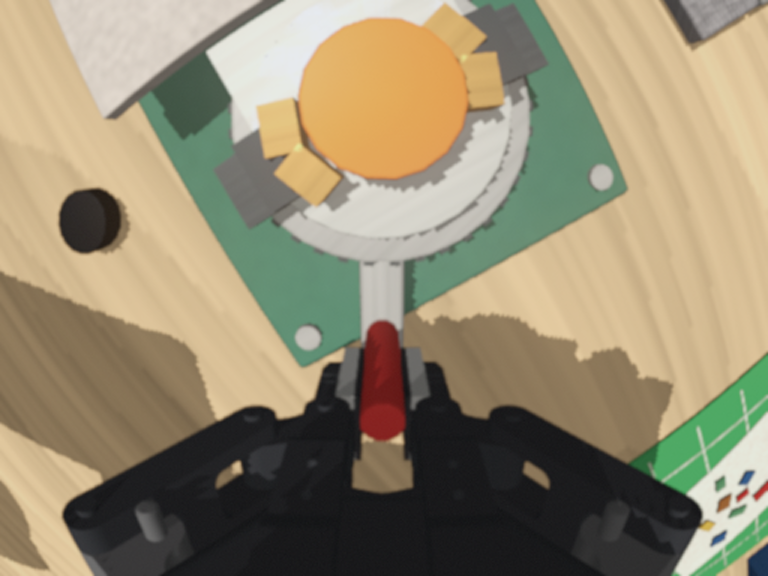

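```bash
python3 -m pendant '[[[0.01,-0.24,0],0.5,0.9],[[0.01,-0.24,0],0.5,0.9],[[0.01,-0.24,0],0.5,0.9],[[0,0,0],0,0.9]]' 80; python3 st.py;  python3 -m pendant '[[[0.01,-0.24,0],0.5,0.9],[[0,0,0],0,0.9]]' 80; python3 st.py; python3 -m pendant '[[[0.01,-0.24,0],0.5,0.9],[[0,0,0],0,0.9]]' 80; python3 st.py
```

```text
clock: 20.1
tcp_pos: [0.4619, -0.1467, 0.0689]
orientation: [0.002, 0.919, 0.393, -0.0]
wrist_force: [-0.9, -2.9, 8.0]
finger_gap: 0.0117
r 0.0911 q 1.447 q_tool 1.466 z 0.0689 gap 0.011701591393415284 Frad 2.7235506171140917 Fccw 1.2652968677243703 Fz 8.048474499195368 T [-0.4996473   0.42793423  0.11061772] t 20.1
clock: 20.35
tcp_pos: [0.4593, -0.1442, 0.0689]
orientation: [0.003, 0.929, 0.369, 0.0]
wrist_force: [-0.4, -5.1, 5.2]
finger_gap: 0.0121
r 0.0911 q 1.487 q_tool 1.518 z 0.0689 gap 0.01210253869814905 Frad 3.89711520959135 Fccw 3.2595648795629746 Fz 5.178465439336252 T [-1.02568051  0.17071187  0.29430749] t 20.35
clock: 20.6
tcp_pos: [0.4569, -0.1417, 0.0689]
orientation: [0.004, 0.939, 0.345, 0.0]
wrist_force: [1.8, -9.1, 2.8]
finger_gap: 0.0116
r 0.091 q 1.526 q_tool 1.571 z 0.0689 gap 0.011588665461528444 Frad 4.872461667378117 Fccw 7.840924725055034 Fz 2.7514187863630104 T [-1.64342091 -0.09434411  0.33813029] t 20.6
```

```bash
python3 -m pendant '[[[0.01,-0.24,0],0.4,0.9],[[0,0,0],0,0.9]]' 100; python3 st.py;  python3 -m pendant '[[[0.01,-0.24,0],0.4,0.9],[[0,0,0],0,0.9]]' 100; python3 st.py;  python3 - <<'E'
from h import *
r=env.read_camera("wrist");cv2.imwrite("pics/w12.png",cv2.resize(r["color"],None,fx=1.5,fy=1.5,interpolation=2))
E
```

```text
clock: 20.85
tcp_pos: [0.4547, -0.1392, 0.069]
orientation: [0.005, 0.946, 0.325, 0.001]
wrist_force: [3.7, -13.5, -1.1]
finger_gap: 0.0117
r 0.091 q 1.562 q_tool 1.613 z 0.069 gap 0.011700953545202359 Frad 6.081469195198369 Fccw 12.638031773316634 Fz -1.1494012886291478 T [-2.33787738 -0.22410056  0.42891269] t 20.85
clock: 21.1
tcp_pos: [0.4526, -0.1366, 0.069]
orientation: [0.007, 0.953, 0.304, 0.001]
wrist_force: [5.4, -18.4, -4.3]
finger_gap: 0.0116
r 0.0909 q 1.599 q_tool 1.656 z 0.069 gap 0.011604031795585282 Frad 7.292210468819174 Fccw 17.757173557462643 Fz -4.258405505700109 T [-3.1411863  -0.46886596  0.58699371] t 21.1
```

View pics/w12.png

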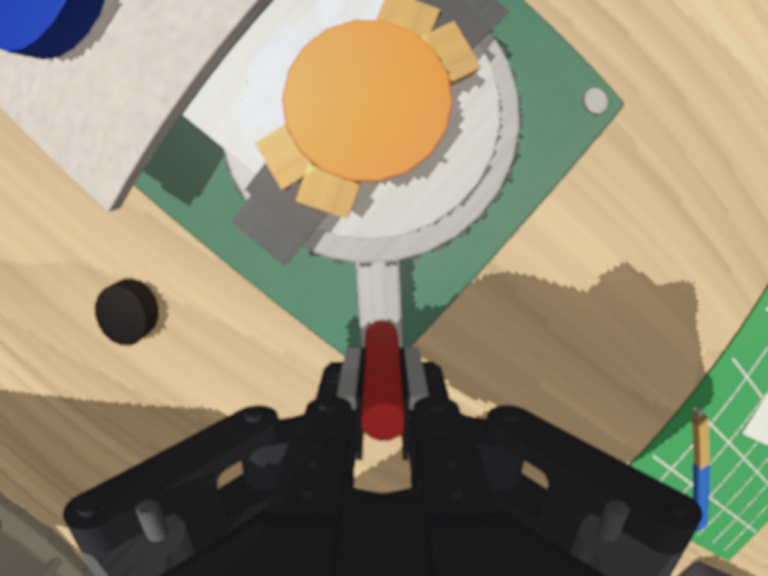

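```bash
python3 -m pendant '[[[0.01,-0.24,0],0.4,0.9],[[0,0,0],0,0.9],[[0,0,0],0,0.9]]' 120; python3 st.py; python3 - <<'E'
from h import *
f=[0.5236,-.0797,-.0816]
r=env.read_camera("wrist");np.savez("w13.npz",**r);cv2.imwrite("pics/w13.png",cv2.resize(r["color"][0:200,130:390],None,fx=3,fy=3,interpolation=2))
for z,q in((.037,1.5),(.037,1.6),(.037,1.7)):
    a=-np.pi/4-q;print(q,proj("wrist",fx2w(f,[.075*np.cos(a),.075*np.sin(a),z]),r),proj("wrist",fx2w(f,[.06*np.cos(a),.06*np.sin(a),z]),r))
E
```

```text
clock: 21.52
tcp_pos: [0.4506, -0.1339, 0.0691]
orientation: [0.008, 0.959, 0.284, 0.001]
wrist_force: [5.2, -24.5, -7.0]
finger_gap: 0.0112
r 0.0909 q 1.636 q_tool 1.698 z 0.0691 gap 0.011202862966156883 Frad 10.405445784376536 Fccw 22.765563979266982 Fz -7.0107370428686595 T [-3.83887743 -0.52801536  0.62289829] t 21.525
1.5 [268.78687635 196.56109124] [264.21796631 173.23706108]
1.6 [256.74990186 198.32401723] [254.37355404 174.68792603]
1.7 [244.60469815 198.92655091] [244.43902313 175.1881643 ]
```

View pics/w13.png

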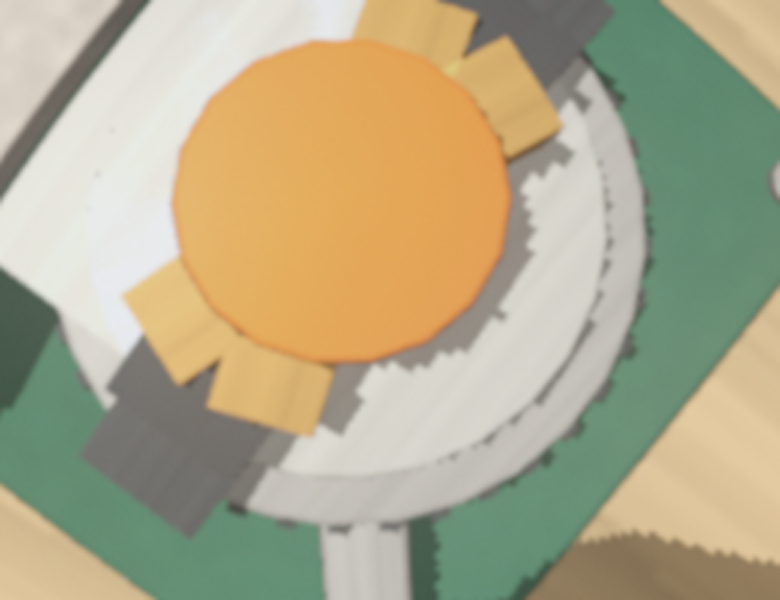

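```bash
python3 -m pendant '[[[0.01,-0.16,0],0.1,0.9],[[0,0,0],0,0.9],[[0,0,0],0,0.9]]' 120; python3 st.py; python3 -m pendant '[[[0,0.15,0],-0.2,0.9],[[0,0,0],0,0.9],[[0,0,0],0,0.9]]' 120; python3 st.py
```

```text
clock: 21.95
tcp_pos: [0.4498, -0.1327, 0.0691]
orientation: [0.009, 0.96, 0.279, 0.001]
wrist_force: [7.8, -28.1, -9.6]
finger_gap: 0.0114
r 0.0908 q 1.652 q_tool 1.71 z 0.0691 gap 0.01136378297741886 Frad 10.011989347758654 Fccw 27.39578573420905 Fz -9.5818518963497 T [-4.70099467 -0.72108059  0.55347821] t 21.95
clock: 22.32
tcp_pos: [0.4508, -0.1341, 0.0691]
orientation: [0.008, 0.957, 0.289, 0.001]
wrist_force: [6.4, -25.3, -7.6]
finger_gap: 0.0113
r 0.0909 q 1.633 q_tool 1.688 z 0.0691 gap 0.01127515827319895 Frad 9.956488309170387 Fccw 24.08630008391885 Fz -7.590207211382422 T [-3.98866487 -0.54613228  0.67391799] t 22.325
```

```bash
cat > armq.py <<'E'
from h import *
import sys
f=[0.5236,-.0797,-.0816]
def armq(r,lo=1.3,hi=1.8):
    # mean brightness profile along az at radii 62-76mm z=.037: find edges of arm
    g=cv2.cvtColor(r["color"],cv2.COLOR_BGR2HSV);qs=np.arange(lo,hi,.004);prof=[]
    for q in qs:
        a=-np.pi/4-q;v=[]
        for R in (.066,.069,.072):
            u=proj("wrist",fx2w(f,[R*np.cos(a),R*np.sin(a),.037]),r)
            v.append(cv2.getRectSubPix(g[...,1],(1,1),tuple(map(float,u)))[0,0])
        prof.append(np.mean(v))
    prof=np.array(prof);m=prof<60;return qs[m].mean().round(4),qs[m].min(),qs[m].max()
if __name__=="__main__":
    print("w13",armq(dict(np.load("w13.npz"))))
    r=env.read_camera("wrist");print("now",armq(r));np.savez(sys.argv[1],**r)
    cv2.imwrite("pics/"+sys.argv[1][:-4]+".png",cv2.resize(r["color"],None,fx=1.5,fy=1.5,interpolation=2))
E
python3 armq.py w14.npz
```

```text
w13 (np.float64(1.632), np.float64(1.4880000000000002), np.float64(1.7760000000000005))
now (np.float64(1.63), np.float64(1.4880000000000002), np.float64(1.7720000000000005))
```

```bash
python3 -m pendant '[[[0,0.25,0],0,0.9],[[0,0,0],0,0.9],[[0,0,0],0,0.9]]' 120; python3 st.py; python3 armq.py w15.npz
```

```text
clock: 22.75
tcp_pos: [0.4524, -0.1363, 0.0691]
orientation: [0.006, 0.957, 0.29, 0.0]
wrist_force: [2.7, -18.8, -1.8]
finger_gap: 0.0113
r 0.0909 q 1.603 q_tool 1.686 z 0.0691 gap 0.011270350706096615 Frad 9.63137428431151 Fccw 16.397663101635843 Fz -1.7648917343628374 T [-2.85886621 -0.07562708  0.9426179 ] t 22.75
w13 (np.float64(1.632), np.float64(1.4880000000000002), np.float64(1.7760000000000005))
now (np.float64(1.6), np.float64(1.4560000000000002), np.float64(1.7440000000000004))
```

```bash
python3 -m pendant '[[[0,-0.25,0],0,0.9],[[0,-0.1,0],0,0.9],[[0,0,0],0,0.9]]' 60; python3 st.py; python3 -m pendant '[[[0,0,0],0,0.6],[[0,0,0],0,0.5],[[0,0,0],0,0.5],[[0,0,0],0,0.5]]'; python3 st.py; python3 armq.py w16.npz
```

```text
clock: 23.18
tcp_pos: [0.4504, -0.1336, 0.0691]
orientation: [0.009, 0.957, 0.289, 0.001]
wrist_force: [7.5, -29.9, -10.9]
finger_gap: 0.011
r 0.0909 q 1.64 q_tool 1.689 z 0.0691 gap 0.011026433641836527 Frad 11.659678112535564 Fccw 28.489243789651944 Fz -10.88324000293122 T [-4.74031435 -0.81582847  0.50353967] t 23.175
clock: 23.68
tcp_pos: [0.4512, -0.1327, 0.0693]
orientation: [0.009, 0.957, 0.288, 0.002]
wrist_force: [9.4, -23.9, -11.3]
finger_gap: 0.0214
r 0.0897 q 1.643 q_tool 1.689 z 0.0693 gap 0.02136163702787188 Frad 6.557304590888597 Fccw 24.828178200171457 Fz -11.270763694175763 T [-4.18433928 -1.61446835 -0.0891149 ] t 23.675
w13 (np.float64(1.632), np.float64(1.4880000000000002), np.float64(1.7760000000000005))
now (np.float64(1.598), np.float64(1.4560000000000002), np.float64(1.7400000000000004))
```

View pics/w16.png

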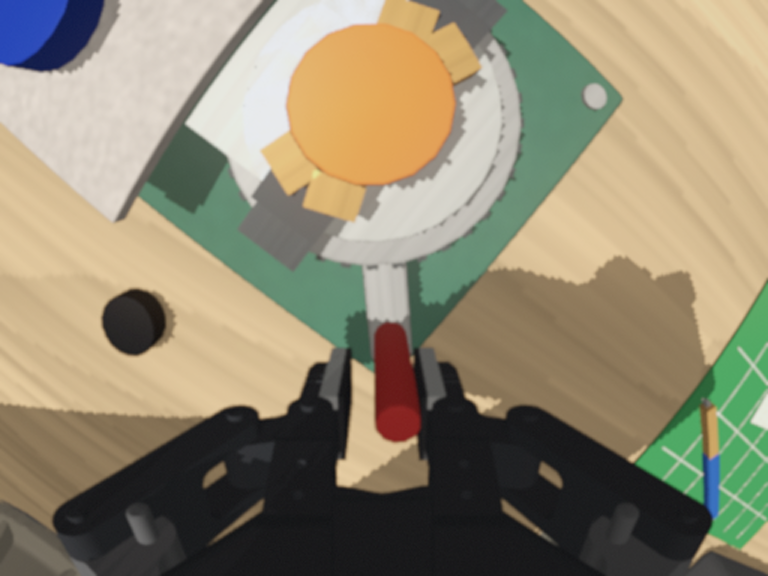

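```bash
python3 -m pendant '[[[0,0,0],0,0.4],[[0,0,0],0,0.3],[[0,0,0],0,0.3]]'; python3 st.py; python3 armq.py w17.npz;python3 -m pendant '[[[0,0,0],0,0.2],[[0,0,0],0,0.1],[[0,0,0],0,0]]'; python3 st.py; python3 armq.py w18.npz
```

```text
clock: 24.1
tcp_pos: [0.4508, -0.1311, 0.0692]
orientation: [0.007, 0.957, 0.289, 0.002]
wrist_force: [9.6, -18.7, -8.9]
finger_gap: 0.0298
r 0.0891 q 1.66 q_tool 1.688 z 0.0692 gap 0.029848884215914327 Frad 2.9560728674590866 Fccw 20.772026794355195 Fz -8.930124480534241 T [-3.18003981 -1.61707257 -0.02056224] t 24.1
w13 (np.float64(1.632), np.float64(1.4880000000000002), np.float64(1.7760000000000005))
now (np.float64(1.57), np.float64(1.4280000000000002), np.float64(1.7120000000000004))
clock: 24.52
tcp_pos: [0.4498, -0.1286, 0.0688]
orientation: [0.004, 0.957, 0.29, 0.003]
wrist_force: [8.5, -10.9, -4.8]
finger_gap: 0.0426
r 0.0885 q 1.689 q_tool 1.687 z 0.0688 gap 0.0425966199272298 Frad -1.0898558263492975 Fccw 13.809051124256161 Fz -4.781462511843261 T [-1.80075349 -1.52377048  0.01481838] t 24.525
w13 (np.float64(1.632), np.float64(1.4880000000000002), np.float64(1.7760000000000005))
now (np.float64(1.526), np.float64(1.3840000000000001), np.float64(1.6680000000000004))
```

View pics/w18.png

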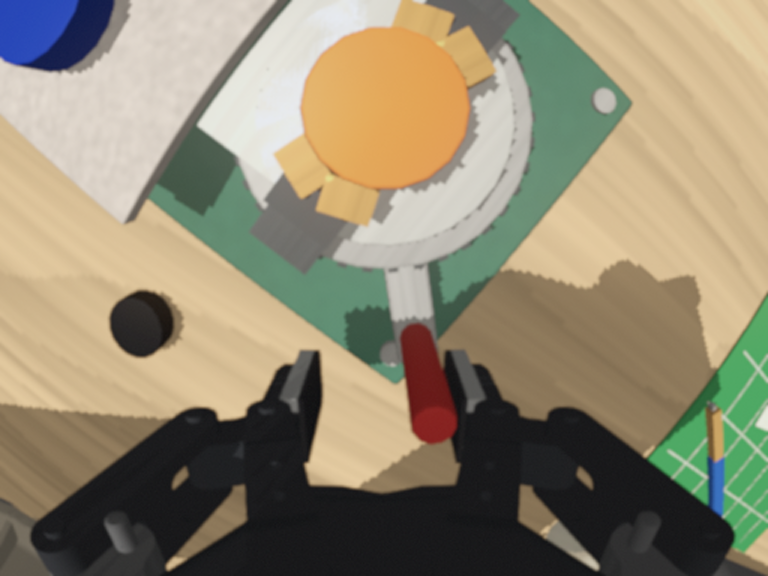

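```bash
python3 -m pendant '[[[0,0.1,0],0,-0.1],[[0,0.1,0],0,-0.2],[[0,0,0],0,-0.2]]'; python3 st.py; python3 armq.py w19.npz;python3 -m pendant '[[[0,0.2,0],0,-0.4],[[0,0.1,0],0,-0.5],[[0,0,0],0,-0.5]]'; python3 st.py; python3 armq.py w20.npz
```

```text
clock: 24.95
tcp_pos: [0.4495, -0.1292, 0.0683]
orientation: [0.001, 0.957, 0.29, 0.001]
wrist_force: [5.1, -4.7, -0.5]
finger_gap: 0.0514
r 0.0891 q 1.685 q_tool 1.686 z 0.0683 gap 0.051388867344220386 Frad -1.610182931314879 Fccw 6.769847583719841 Fz -0.4748554829229534 T [-0.68969307 -0.96382716  0.01071958] t 24.95
w13 (np.float64(1.632), np.float64(1.4880000000000002), np.float64(1.7760000000000005))
now (np.float64(1.474), np.float64(1.328), np.float64(1.6200000000000003))
clock: 25.38
tcp_pos: [0.4504, -0.1327, 0.0673]
orientation: [-0.001, 0.957, 0.29, -0.001]
wrist_force: [-0.9, 0.2, -0.8]
finger_gap: 0.064
r 0.0904 q 1.648 q_tool 1.686 z 0.0673 gap 0.06403571663923484 Frad 0.6060424789164067 Fccw -0.6513256033760012 Fz -0.8362123343402897 T [-0.02206749 -0.00980836  0.0020151 ] t 25.375
w13 (np.float64(1.632), np.float64(1.4880000000000002), np.float64(1.7760000000000005))
now (np.float64(1.446), np.float64(1.3), np.float64(1.5920000000000003))
```

View pics/w20.png

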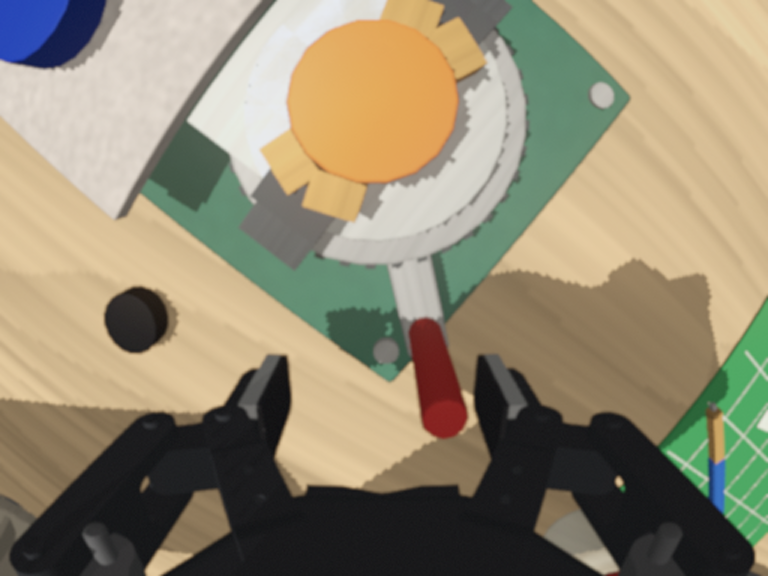

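```bash
python3 -m pendant '[[[0,0,0],0,-0.5],[[0,0,0],0,-0.5],[[0,0,0],0,-0.5],[[0,0,0],0,-0.5]]'; python3 armq.py w21.npz; python3 - <<'E'
from h import *
a=np.load("w20.npz")["color"];b=np.load("w21.npz")["color"]
ga,gb=[cv2.cvtColor(x,cv2.COLOR_BGR2GRAY).astype(np.float32) for x in(a,b)]
for n,(x0,y0,x1,y1) in {"arm":(250,175,300,290),"jawL":(165,80,250,180),"disc":(185,10,310,130),"plate":(380,20,430,100)}.items():
    print(n,cv2.phaseCorrelate(ga[y0:y1,x0:x1].copy(),gb[y0:y1,x0:x1].copy()))
cv2.imwrite("pics/w21c.png",cv2.resize(b[0:200,130:390],None,fx=3,fy=3,interpolation=2))
E
```

```text
clock: 25.92
tcp_pos: [0.451, -0.1329, 0.0677]
orientation: [-0.0, 0.957, 0.29, 0.0]
wrist_force: [-1.0, 0.1, 0.1]
finger_gap: 0.064
w13 (np.float64(1.632), np.float64(1.4880000000000002), np.float64(1.7760000000000005))
now (np.float64(1.446), np.float64(1.3), np.float64(1.5920000000000003))
arm ((-0.6781638494723943, 0.2541693499743687), 0.942447535832723)
jawL ((-0.7453155658487063, 0.8816292345102141), 0.9286764272054037)
disc ((-0.25331804026316007, 0.657053662289691), 0.8856577952067057)
plate ((-1.292500308832615, 0.5486589910038973), 0.9269318990707397)
```

View pics/w21c.png

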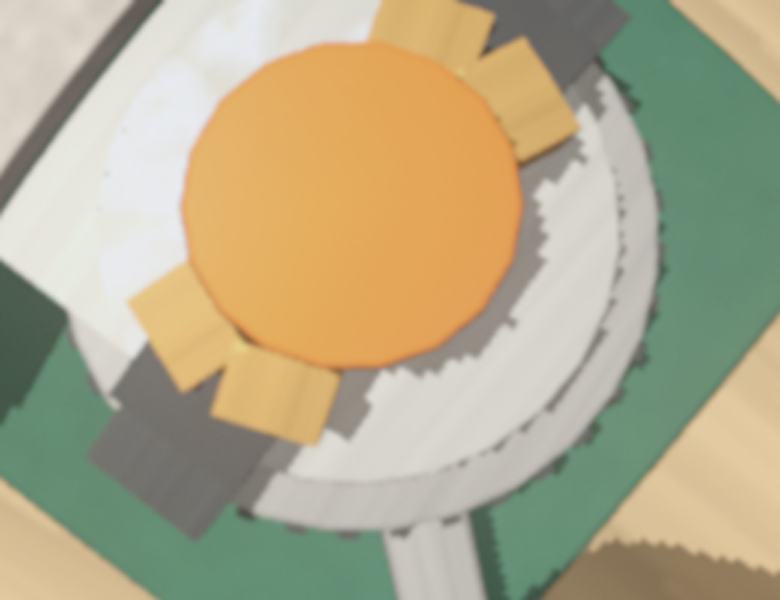

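The sleeve sprang back to about 1.45 on release and I let go fairly quickly, so the grip may have been lost. I'll push again with one finger and back off slowly.

```bash
python3 -m pendant '[[[0,0.45,0],0,-0.5],[[0,0.45,0],0,-0.3],[[0,0,0],0,0],[[0,0,0],0,0.3],[[0,0,0],0,0.44],[[0,0,0],0,0.44]]' 100; python3 st.py; python3 armq.py w22.npz
```

```text
clock: 26.72
tcp_pos: [0.4608, -0.1477, 0.0677]
orientation: [-0.0, 0.957, 0.29, -0.0]
wrist_force: [0.0, 0.6, -1.1]
finger_gap: 0.024
r 0.0926 q 1.449 q_tool 1.686 z 0.0677 gap 0.024048213051985963 Frad -0.4999352905511938 Fccw -0.3946488396956595 Fz -1.1050868866418166 T [-0.04378677  0.00492938 -0.03616971] t 26.725
w13 (np.float64(1.632), np.float64(1.4880000000000002), np.float64(1.7760000000000005))
now (np.float64(1.444), np.float64(1.3), np.float64(1.5880000000000003))
```

View pics/w22.png

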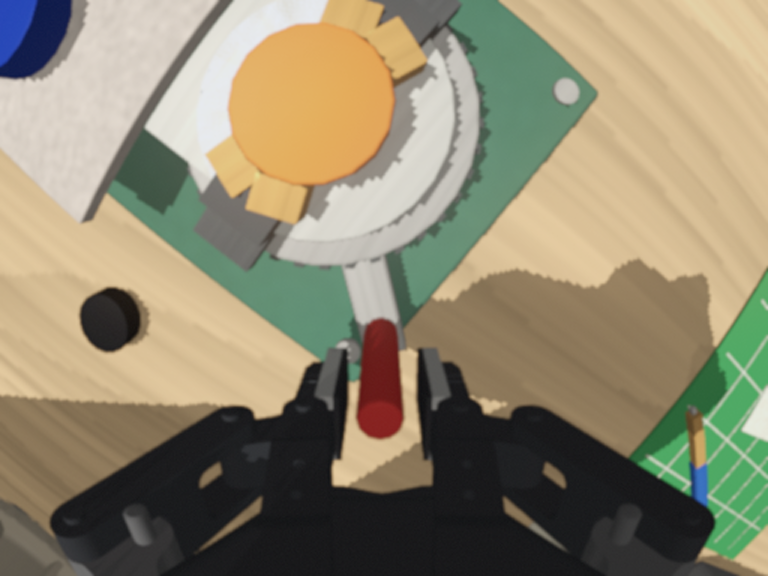

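```bash
python3 -m pendant '[[[0,-0.2,0],0,0.44],[[0,-0.1,0],0,0.44],[[0,0,0],0,0.44]]'; python3 st.py|cut -c1-130; python3 -m pendant '[[[0,-0.1,0],0,0.44],[[0,0,0],0,0.44]]'; python3 st.py|cut -c1-130;python3 -m pendant '[[[0,-0.1,0],0,0.44],[[0,0,0],0,0.44]]'; python3 st.py|cut -c1-130; python3 armq.py w23.npz
```

```text
clock: 27.15
tcp_pos: [0.4577, -0.143, 0.0678]
orientation: [0.0, 0.957, 0.29, 0.0]
wrist_force: [0.9, -0.0, -0.2]
finger_gap: 0.024
r 0.0914 q 1.509 q_tool 1.686 z 0.0678 gap 0.02399026233396727 Frad -0.6513701694506955 Fccw 0.6878921373723572 Fz -0.234414563839
clock: 27.4
tcp_pos: [0.4575, -0.1428, 0.0678]
orientation: [0.002, 0.957, 0.29, 0.0]
wrist_force: [1.9, -5.7, -4.4]
finger_gap: 0.0244
r 0.0914 q 1.513 q_tool 1.687 z 0.0678 gap 0.024422492042490487 Frad 2.5585090920428195 Fccw 5.370214808507221 Fz -4.3791292284180
clock: 27.65
tcp_pos: [0.4566, -0.142, 0.0678]
orientation: [0.002, 0.957, 0.289, 0.0]
wrist_force: [3.1, -8.5, -5.7]
finger_gap: 0.024
r 0.0915 q 1.525 q_tool 1.687 z 0.0678 gap 0.023974394638752228 Frad 3.5333148013280846 Fccw 8.30972095463027 Fz -5.70015572640856
w13 (np.float64(1.632), np.float64(1.4880000000000002), np.float64(1.7760000000000005))
now (np.float64(1.462), np.float64(1.32), np.float64(1.6040000000000003))
```

```bash
python3 -m pendant '[[[0,-0.2,0],0,0.44],[[0,-0.2,0],0,0.44],[[0,-0.2,0],0,0.44],[[0,0,0],0,0.44],[[0,0,0],0,0.44]]'; python3 st.py|cut -c1-130; python3 armq.py w24.npz
```

```text
clock: 28.32
tcp_pos: [0.4513, -0.136, 0.0684]
orientation: [0.006, 0.958, 0.288, -0.0]
wrist_force: [3.2, -22.8, -9.5]
finger_gap: 0.0238
r 0.0916 q 1.612 q_tool 1.69 z 0.0684 gap 0.02381581863139166 Frad 11.500011867643584 Fccw 19.96343386653291 Fz -9.466458682429154
w13 (np.float64(1.632), np.float64(1.4880000000000002), np.float64(1.7760000000000005))
now (np.float64(1.55), np.float64(1.4080000000000001), np.float64(1.6920000000000004))
```

```bash
python3 -m pendant '[[[0,0.15,0],0,0.44],[[0,0,0],0,0.44],[[0,0,0],0,0.44]]'; python3 st.py|cut -c1-130; python3 armq.py w25.npz; python3 -m pendant '[[[0,0.15,0],0,0.44],[[0,0,0],0,0.44],[[0,0,0],0,0.44]]'; python3 st.py|cut -c1-130; python3 armq.py w25.npz;  python3 -m pendant '[[[0,0.1,0],0,0.44],[[0,0,0],0,0.44]]'; python3 st.py|cut -c1-130; python3 armq.py w25.npz
```

```text
clock: 28.75
tcp_pos: [0.4528, -0.1373, 0.0684]
orientation: [0.005, 0.957, 0.288, 0.0]
wrist_force: [2.9, -17.0, -7.2]
finger_gap: 0.0242
r 0.0913 q 1.592 q_tool 1.689 z 0.0684 gap 0.02419121102212818 Frad 8.495534620764547 Fccw 15.033041463892836 Fz -7.24175448780815
w13 (np.float64(1.632), np.float64(1.4880000000000002), np.float64(1.7760000000000005))
now (np.float64(1.528), np.float64(1.3840000000000001), np.float64(1.6720000000000004))
clock: 29.18
tcp_pos: [0.4541, -0.1386, 0.0684]
orientation: [0.004, 0.957, 0.289, 0.0]
wrist_force: [2.2, -13.1, -3.6]
finger_gap: 0.0238
r 0.0911 q 1.571 q_tool 1.688 z 0.0684 gap 0.023847287922714438 Frad 6.829055376998012 Fccw 11.417082820229469 Fz -3.6426936425764
w13 (np.float64(1.632), np.float64(1.4880000000000002), np.float64(1.7760000000000005))
now (np.float64(1.51), np.float64(1.368), np.float64(1.6520000000000004))
clock: 29.48
tcp_pos: [0.4549, -0.1394, 0.0684]
orientation: [0.003, 0.957, 0.289, 0.0]
wrist_force: [1.4, -10.4, -1.8]
finger_gap: 0.0242
r 0.091 q 1.56 q_tool 1.688 z 0.0684 gap 0.024185671105923 Frad 5.747004465911401 Fccw 8.764865628643827 Fz -1.7640618882914618 T 
w13 (np.float64(1.632), np.float64(1.4880000000000002), np.float64(1.7760000000000005))
now (np.float64(1.494), np.float64(1.348), np.float64(1.6400000000000003))
```

```bash
python3 -m pendant '[[[0,0.05,0],0,0.44],[[0,0.05,0],0,0.44],[[0,0.05,0],0,0.44],[[0,0.05,0],0,0.44],[[0,0,0],0,0.44]]'; python3 st.py|cut -c1-130; python3 armq.py w25.npz; python3 -m pendant '[[[0,0.05,0],0,0.44],[[0,0.05,0],0,0.44],[[0,0.05,0],0,0.44],[[0,0.05,0],0,0.44],[[0,0,0],0,0.44]]'; python3 st.py|cut -c1-130; python3 armq.py w26.npz
```

```text
clock: 30.15
tcp_pos: [0.4565, -0.1408, 0.0683]
orientation: [0.001, 0.957, 0.29, 0.001]
wrist_force: [1.5, -5.8, 2.1]
finger_gap: 0.0241
r 0.0908 q 1.536 q_tool 1.687 z 0.0683 gap 0.02408965660882645 Frad 2.7344654194484823 Fccw 5.297729252214522 Fz 2.131669672643768
w13 (np.float64(1.632), np.float64(1.4880000000000002), np.float64(1.7760000000000005))
now (np.float64(1.4697), np.float64(1.3), np.float64(1.6160000000000003))
clock: 30.82
tcp_pos: [0.4571, -0.1424, 0.0673]
orientation: [-0.001, 0.957, 0.29, -0.0]
wrist_force: [0.4, -0.1, 0.6]
finger_gap: 0.0241
r 0.0914 q 1.519 q_tool 1.686 z 0.0673 gap 0.02411518834319578 Frad -0.20430028130435923 Fccw 0.3027319917861755 Fz 0.564758217877
w13 (np.float64(1.632), np.float64(1.4880000000000002), np.float64(1.7760000000000005))
now (np.float64(1.452), np.float64(1.304), np.float64(1.6000000000000003))
```

View pics/w26.png

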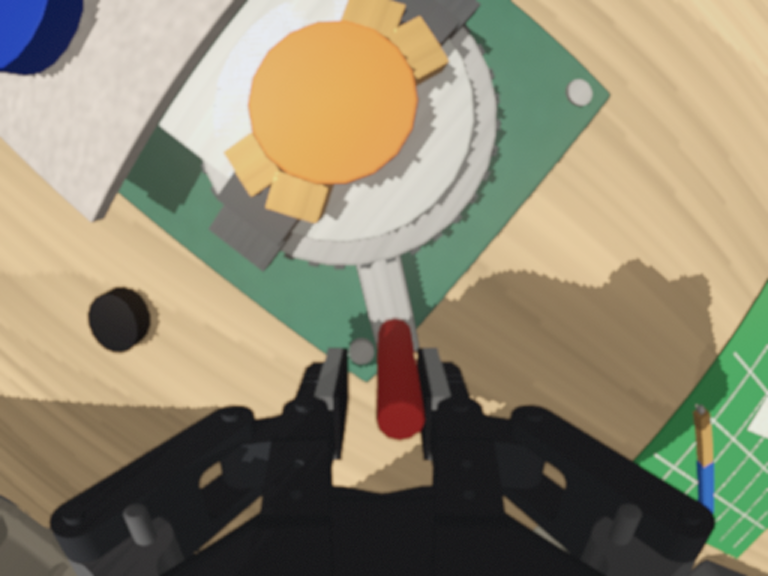

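```bash
python3 -m pendant '[[[0,0.12,0],0,0.44],[[0,0.12,0],0,0.2],[[0,0,0],0,0],[[0,0,0],0,-0.1],[[0,0,-0.3],0,-0.1],[[0,0,-1],0,-0.1],[[0,0,-1],0,-0.1],[[0,0,-1],0,-0.1],[[0,0,-1],0,-0.1],[[0,0,-1],0,-0.1],[[0,0,0],0,-0.1],[[0,0,0],0,-0.1]]'; python3 armq.py w27.npz; python3 - <<'E'
from h import *
f=[0.5236,-.0797,-.0816];r=dict(np.load("w27.npz"));h=cv2.cvtColor(r["color"],cv2.COLOR_BGR2HSV)
px=proj("wrist",fx2w(f,[0,0,.0815]),r);m,st=comp((h[...,0]<20)&(h[...,1]>120)&(h[...,2]>165),px);print(px,st)
c=np.clip(px.astype(int)-[100,75],0,None);cv2.imwrite("pics/w27c.png",cv2.resize(r["color"][c[1]:c[1]+150,c[0]:c[0]+200],None,fx=4,fy=4,interpolation=2))
for n in("scene","side"):
    cv2.imwrite(f"pics/{n}27.png",cv2.resize(env.read_camera(n)["color"][110:290,130:370],None,fx=3,fy=3,interpolation=2))
E
```

```text
clock: 32.38
tcp_pos: [0.46, -0.1468, 0.1732]
orientation: [-0.0, 0.957, 0.29, -0.0]
wrist_force: [0.2, -0.1, -0.7]
finger_gap: 0.0471
w13 (np.float64(1.632), np.float64(1.4880000000000002), np.float64(1.7760000000000005))
now (np.float64(1.452), np.float64(1.3), np.float64(1.6040000000000003))
[228.61361518  84.34481159] [ 200   55   72   73 3067]
```

View pics/w27c.png

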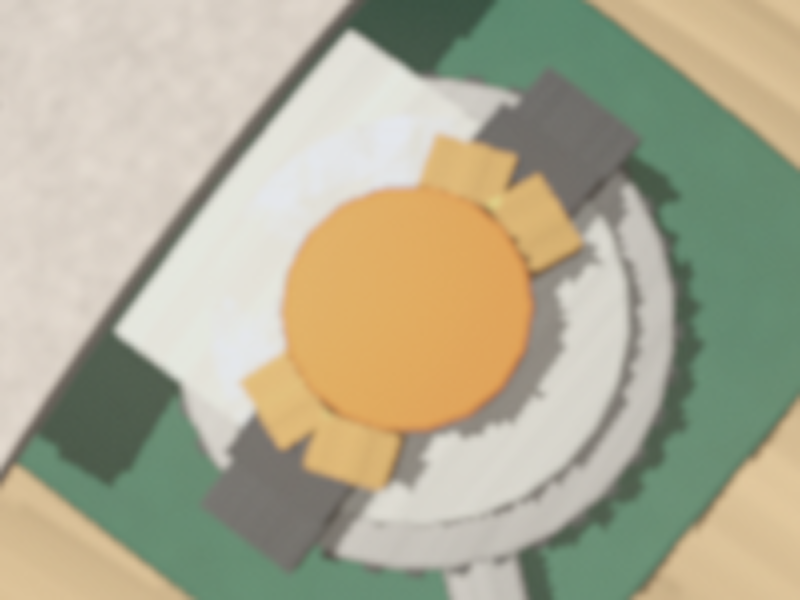

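View pics/side27.png

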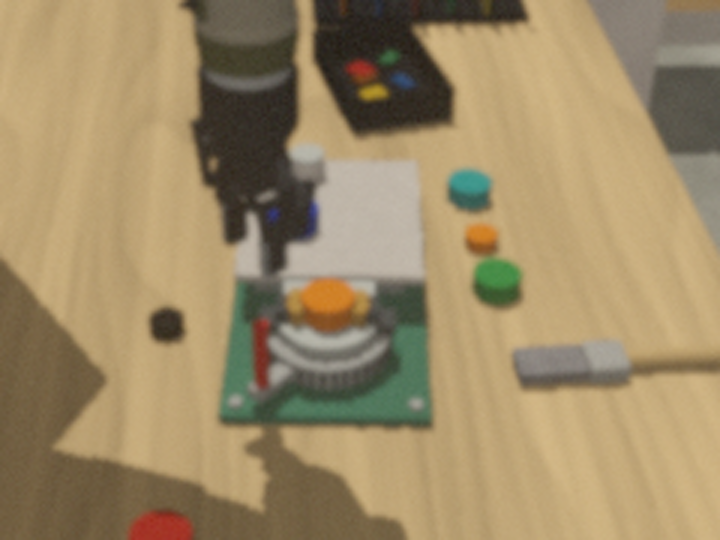

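```bash
python3 - <<'E'
from h import *
from armq import armq
r=env.read_camera("wrist");print(armq(r),env.get_state()["clock"],env.get_state()["wrist_force"])
print(env.hand_in())
E
```

```text
(np.float64(1.452), np.float64(1.3), np.float64(1.6040000000000003)) 32.575 [-0.0111477   0.63203018 -0.55638486]
the job is handed in; nothing more can be done
None
```

I slid the amber roundel off the shelf, over the step onto the chuck face, and left it between the jaws. I let go, turned the sleeve clockwise until both jaws closed on the glass, and let go of the pin. The job was handed in at about 32.6 s. The grip held, but it may be looser than you asked for.

**Placing:** The roundel stayed in a light, level grip for the whole slide, pressed against the surface rather than lifted. Just after I let go, before the jaws closed, it read about 1.5 mm off centre.

**Grip:**
- **First turn:** I took the sleeve to about 1.65 rad with up to 28 N on the pin. It sprang back to about 1.45 when I let go.
- **Second turn:** I pushed it to about 1.55 with one finger and backed off slowly. It came to rest at 1.452.
- **How firm:** Judging from the push and release forces, roughly 0.3 N m of clamping torque remains, about 15–20 N per jaw. That is only about 0.02 rad past my estimated contact angle, against the recommended 0.1. I did not test it by pushing on the glass.

**Last checks:**
- The sleeve angle read the same in three pictures: before the gripper lifted away, after, and just before hand-in.
- Both jaws are visibly against the glass.
- The wrist force is about zero and the gripper is clear of everything.
- In the side view the things around the fixture look undisturbed. The blue roundel and tin are partly hidden by the gripper there. I saved a last scene-camera picture but did not look at it.

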